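# Load the capacitor tinning fixture and fit its keeper plate

## Robot

A 6-joint arm with a two-finger parallel gripper is mounted at the origin on a cart in front of the work surface, level with it; the furniture and walls round the work are solid. World frame = base frame: x ahead of the robot, y to its left, z up, the work surface at z = 0. Lengths are in m, angles in rad, forces in N, time in s.
With the tool pointing down it reaches from about 0.225 to 0.875 m from the base axis. Payload 3.4 kg.
Tool frame: the origin (TCP) lies midway between the tips of the shut fingers; the grasp point (between the pads) lies 19 mm behind it; x points along the fingers, y is the direction in which the jaws open and shut, and the axes are right-handed (so a half turn about x gives the same grasp; the last joint's range is limited). The gripper opens to 85 mm and grips with 20 to 120 N. Pads are 22 mm wide; open, the fingers measure 114 mm over their backs; the gripper's body (76 mm by 85 mm) begins 54 mm behind the grasp point. The pads swing forward as they close: fully open they stand 13 mm farther back than shut.
Start: joints at [-1.377, 0.276, 1.505, -0, 1.361, -0.121], TCP at [0.178, -0.547, 0.231] pointing down, gripper open.
Joint ranges: [-2.89, 2.89], [-0.75, 2.08], [0.22, 2.7], [-1.18, 4.32], [0.11, 2.71], [-2.7, 2.7]. Speed limits (rad/s): [2.57, 2.57, 3.14, 3.14, 3.14, 3.14].

## Interface

Orientations are given as a unit quaternion [w, x, y, z].
In Python, from rig import manip, get_image, get_calibration, ticket gives the robot as it stands. The module is installed in compiled form; this text tells all that it offers.
- The arm moves only by the tool arm_command, never from a script. Its argument "series" is text: rows parted by semicolons, each of 7 numbers parted by spaces: the shift along the tool's x, y, z in units of 0.1 m (1.0 is 0.1 m), then the turn, a rotation vector about the tool's x, y, z in units of pi rad (1.0 is pi rad), then the opening, from -1 (shut) to 1 (fully open), so that 0 is half open. In form: tx ty tz rx ry rz claw; .... A call has 1 to 12 rows; each row shifts and turns the commanded pose from where the row before left it, along the tool's axes as they then stand; what a row does not reach is not made up. A row lasts 1/12 s, in which the tool goes at most 41.7 mm and 7.16 degrees, less where a joint would pass 70% of its speed; a pose out of reach is approached as far as the arm can. A call with a number of a shift or a turn outside -1 to 1 is refused whole. A call with a gripper value outside its range is refused whole. The fingers move at their own pace and stop on an object; "squeeze" is the grip in N (left out, the last holds). Time passes only in rows, so rows that do not move let the fingers close. It gives the time, the measured TCP pose, the force and the opening at its end, in the units of the state.
- manip.get_state(): the state, without advancing time (a new reading comes with each control period).
- get_image(name): name is "side" or "top" or "wrist"; returns the picture (480x640x3 uint8, red, green, blue); there is no depth.
- get_calibration(name): a dict with "fx", "fy", "cx", "cy" (pixels), "cam_to_world" (4x4, takes a point from camera to world coordinates); the wrist camera has in their place "tool_from_camera" (4x4, takes a point from camera to tool coordinates, whose origin is the TCP and whose axes are the tool frame's). Camera axes: x right, y down, z forward; pixel columns grow to the right and rows downward; lengths in m; the calibration is good to about 2 mm. A picture is of the moment at which its call begins: read the wrist's pose just before it. get_calibration takes no time and is no camera call.
- ticket.sign_off(): hands the job in, once; it reports no verdict.
The state is a dict: "clock": time; "qpos": joint angles; "qd": joint speeds; "effort": joint torques, N m; "position": TCP position; "ee_rot": TCP orientation; "contact_force": force on the tool from outside, world axes, zero at the start; "moment": the same for the moment, N m; "width": finger opening in m.
Only numpy, scipy, OpenCV 4.12 (cv2) and the standard library are available. Lean on these libraries where they do the work, as an engineer would, in place of code of your own. Each camera call takes 0.05 s, during which the arm holds its last target. There are 200 camera calls.

## Task

Load the capacitor fixture for terminal tinning: take the three black capacitors from the kitting tray and stand each one, terminals up, fully down in the cup on the dark fixture plate that fits its diameter. When all three are in, lower the keeper plate over the two guide posts until it lies flat on all three capacitors with the terminals showing through its windows, and let go. Keep the capacitors upright throughout, and leave the two copper ring chokes where they lie in the tray.

Things in the scene. Friction and masses are not known exactly. Their poses are not given: they have to be found in the camera images.
- can_slim: slim tall electrolytic capacitor: plain black upright cylinder 22 mm in diameter, 46 mm tall, standing terminals up in the light grey kitting tray; two small metal terminals 10 mm apart stick up 5 mm from its top, a light stripe runs down its side. Origin: centre of its underside, z axis up along the can. About 0.04 kg.
- can_mid: middle-sized electrolytic capacitor: black upright cylinder 30 mm in diameter, 42 mm tall, terminals (5 mm more) up, in the same tray. Origin: centre of its underside, z up. About 0.04 kg.
- can_squat: wide squat electrolytic capacitor: black upright cylinder 38 mm in diameter, 34 mm tall, terminals (5 mm more) up, in the same tray. Origin: centre of its underside, z up. About 0.04 kg.
- choke_a: copper-wound ring choke lying flat in the tray among the capacitors, about 40 mm across, 17 mm high. Not part of this job. Origin: centre of its underside.
- choke_b: second copper-wound ring choke, the same as the first, also lying in the tray. Not part of this job. Origin: centre of its underside.
- nest_slim: smallest of the three off-white round cups on the dark fixture plate, for the 22 mm can: bore 25 mm, flaring 4 mm wider all round at the mouth (outside 36 mm there); rim 20 mm and bore floor 8 mm above its origin. Fixed. Origin: on its axis, on the top face of the fixture plate; z up.
- nest_mid: middle-sized cup, for the 30 mm can: bore 32.6 mm, flaring 4 mm wider all round at the mouth (outside 47 mm there); rim 24 mm and bore floor 12 mm above its origin. Fixed. Origin: on its axis, on the top face of the fixture plate; z up.
- nest_squat: widest and tallest cup, for the 38 mm can: bore 41 mm, flaring 4 mm wider all round at the mouth (outside 55 mm there); rim 30 mm and bore floor 20 mm above its origin. Fixed. Origin: on its axis, on the top face of the fixture plate; z up.
- fixture: dark fixed plate 164 x 150 x 8 mm with three cups and two steel guide posts. Origin: centre of its underside; x away from the robot, y left, z up. Cups, in changing order, at x, y (-28, -36), (-28, 36), (28, 0) mm. Posts at (28, -54), (28, 54) mm, 10 mm thick to z 70, tapering to 4 mm at z 82. A can fully down in its own cup has its flat top (without terminals) at z 62 mm, for all three.
- keeper: loose tan plate 94 (x) x 132 (y) x 4 mm on the dark bed. Origin: centre of underside, z up. 18 mm windows at x, y (-28, -36), (-28, 36), (28, 0) mm; 14 mm post holes at (28, -54), (28, 54) mm. Grip the black bar handle: 14 mm wide in x, 70 long in y, centred at (-4, 0), from z 22 to 38 mm. 0.16 kg. Seated: origin 62 mm above the fixture's, straight over it, x axes alike, resting on the cans.

How it is judged:
On the way:
1. all three capacitors stand fully down in their own cups, before the keeper plate goes on (horizontal distance between can_slim and nest_slim below 0.005 m and z of can_slim in the frame of nest_slim between 0.005 and 0.011 m and angle between each of can_slim, can_mid, can_squat's own z axis and vertical below 0.1 rad and horizontal distance between can_mid and nest_mid below 0.005 m and z of can_mid in the frame of nest_mid between 0.009 and 0.015 m and horizontal distance between can_squat and nest_squat below 0.005 m and z of can_squat in the frame of nest_squat between 0.017 and 0.023 m and not (horizontal distance between keeper and fixture below 0.03 m)), for 0.2 s.
At the end, for the whole second after the job is handed in: Each capacitor upright (0.1 rad), terminals up, in the cup of its size: within 5 mm of its axis, 3 mm of its floor. Keeper plate level (0.05 rad) over the posts on all three: within 6 mm in plan, 3 mm in height, 0.1 rad in direction. All at rest (under 0.02 m/s) and released (horizontal distance between can_slim and nest_slim below 0.005 m and z of can_slim in the frame of nest_slim between 0.005 and 0.011 m and angle between each of can_slim, can_mid, can_squat's own z axis and vertical below 0.1 rad and horizontal distance between can_mid and nest_mid below 0.005 m and z of can_mid in the frame of nest_mid between 0.009 and 0.015 m and horizontal distance between can_squat and nest_squat below 0.005 m and z of can_squat in the frame of nest_squat between 0.017 and 0.023 m and horizontal distance between keeper and fixture below 0.006 m and z of keeper in the frame of fixture between 0.059 and 0.065 m and angle between keeper's own z axis and vertical below 0.05 rad and angle between the x axis of keeper and the x axis of fixture, either way round below 0.1 rad and linear speed of each of keeper, can_slim, can_mid, can_squat below 0.02 m/s); the robot touches nothing.
It fails at once if a choke was moved from its place (more than 20 mm) (distance of any of choke_a, choke_b from where it was at the start of the episode above 0.02 m).
It fails at once if a capacitor was tipped over (more than 0.8 rad) (angle between any of can_slim, can_mid, can_squat's own z axis and vertical above 0.8 rad).
It also fails if it takes over 106 s, if anything falls off the work surface, if the arm or the gripper's body presses on something with over 40 N, if the wrist force passes 120 N, or if a joint passes its speed limit or range.

## Working session

There is one attempt and no reset: what is moved stays moved. The work goes in short steps, Python scripts to look and compute and a tool call to move; the robot and the scene stay as the last step left them, time stands still between calls to the robot, and variables do not carry over. Pictures are saved under pics/ and viewed, about 12 in all and at most 16, crops included, and the job is handed in when it is done.

Besides the shell and the picture viewer there is one more tool, called as name(argument=value, ...) on one line, values as JSON. arm_command: Moves the arm, as the interface text tells. Shifts and turns lie within -1 to 1; 1 stands for 0.1 m of shift or pi rad of turn. Its arguments: {"type":"object","properties":{"series":{"type":"string"},"squeeze":{"type":"number"}},"required":["series"]}

```bash
mkdir -p pics
python3 - <<'E'
from rig import manip,get_image,get_calibration
import cv2
s=manip.get_state();print(s)
for n in("top","side"):
    cv2.imwrite(f"pics/{n}0.png",get_image(n)[:,:,::-1]);print(get_calibration(n))
print(get_calibration("wrist"))
E
```

```text
{'clock': 0.0, 'qpos': array([-1.37701996e+00,  2.76595590e-01,  1.50614093e+00,  1.23067534e-06,
        1.36071074e+00, -1.21006905e-01]), 'qd': array([ 2.14907087e-05,  1.72292047e-03,  1.02887081e-03, -1.18838405e-03,
       -1.23458068e-03,  5.94773537e-04]), 'effort': array([-1.93521173e-04, -4.16769648e+01, -2.45805162e+01, -2.33146484e-04,
        1.10678151e-02, -5.68959322e-06]), 'position': array([ 0.17791344, -0.54621898,  0.23043628]), 'ee_rot': array([-0.11017835, -0.69834286, -0.11148891,  0.69838972]), 'contact_force': array([-0.61166631,  0.26211647,  0.22255182]), 'moment': array([0.02618041, 0.0287095 , 0.04871768]), 'width': 0.08553483865473167}
{'fx': 583.3782107008692, 'fy': 583.3782107008692, 'cx': 315.43608129263896, 'cy': 250.36823322355397, 'cam_to_world': array([[-0.02072056, -0.98592321,  0.16590988,  0.26899163],
       [-0.99976346,  0.01933593, -0.00995671,  0.06063335],
       [ 0.00660853, -0.16607694, -0.98609065,  1.38452769],
       [ 0.        ,  0.        ,  0.        ,  1.        ]])}
{'fx': 508.2284486745459, 'fy': 508.2284486745459, 'cx': 316.2579054004655, 'cy': 240.67073386126535, 'cam_to_world': array([[-0.98648586, -0.11171854,  0.11985249,  0.38770873],
       [-0.1628332 ,  0.58725017, -0.79285723,  0.80193778],
       [ 0.01819345, -0.80165841, -0.59750548,  0.64190703],
       [ 0.        ,  0.        ,  0.        ,  1.        ]])}
{'fx': 430.9538142646805, 'fy': 430.9538142646805, 'cx': 322.61536821924716, 'cy': 235.35270070559946, 'tool_from_camera': array([[ 5.25761664e-05, -3.09284546e-01,  9.50969540e-01,
        -1.41846622e-01],
       [ 9.99999976e-01,  2.19489419e-04,  1.60978027e-05,
         4.37847380e-04],
       [-2.13706553e-04,  9.50969517e-01,  3.09284550e-01,
        -7.86459345e-02],
       [ 0.00000000e+00,  0.00000000e+00,  0.00000000e+00,
         1.00000000e+00]])}
```

View pics/top0.png

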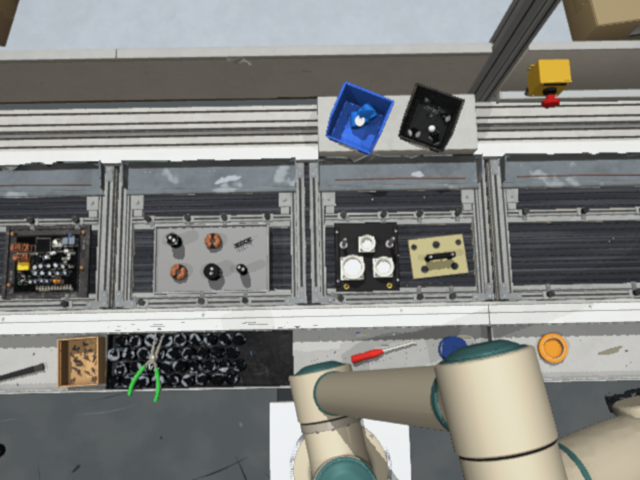

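View pics/side0.png

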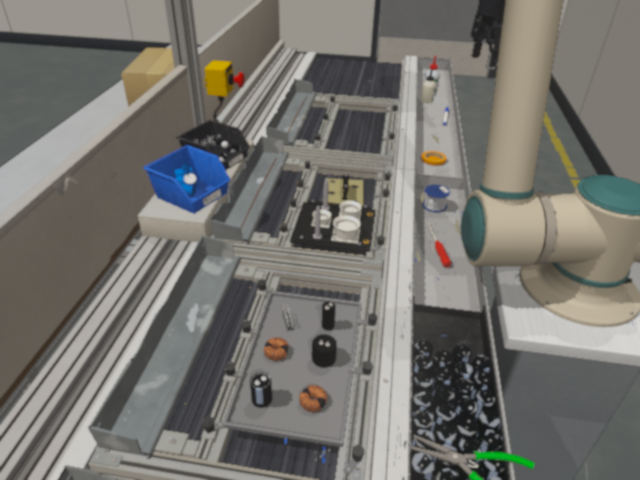

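The top view shows the cans near (173,240), (212,271) and (242,269). The fixture is near (367,257) and the keeper near (438,256). I'll enlarge these areas.

Run:
```python
import cv2,numpy as np
i=cv2.imread("pics/top0.png")
f=lambda x,y:cv2.resize(i[y:y+75,x:x+150],None,fx=4,fy=4,interpolation=cv2.INTER_CUBIC)
cv2.imwrite("pics/c1.png",np.vstack([f(145,222),f(328,218)]))
j=cv2.imread("pics/side0.png")
a=cv2.resize(j[285:445,220:380],None,fx=3,fy=3,interpolation=cv2.INTER_CUBIC)
b=cv2.resize(j[165:265,280:387],None,fx=3,fy=3,interpolation=cv2.INTER_CUBIC)
c=np.zeros((480,800,3),np.uint8);c[:,:480]=a;c[:300,480:800]=b[:,:320]
cv2.imwrite("pics/c2.png",c)
```

```text
(no output)
```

View pics/c1.png

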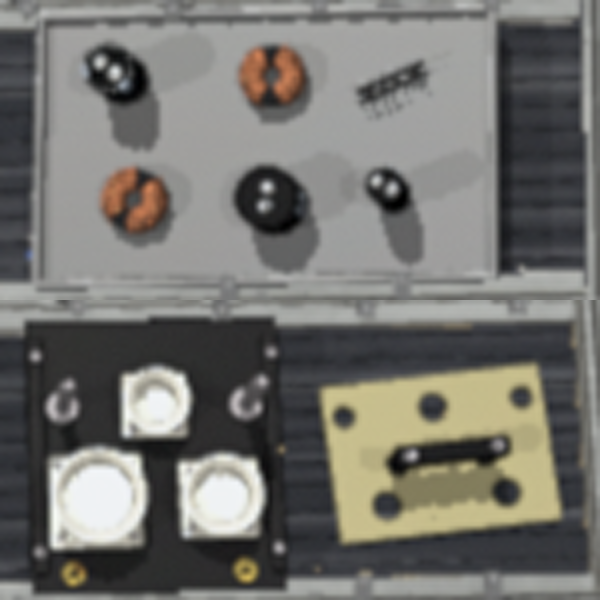

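View pics/c2.png

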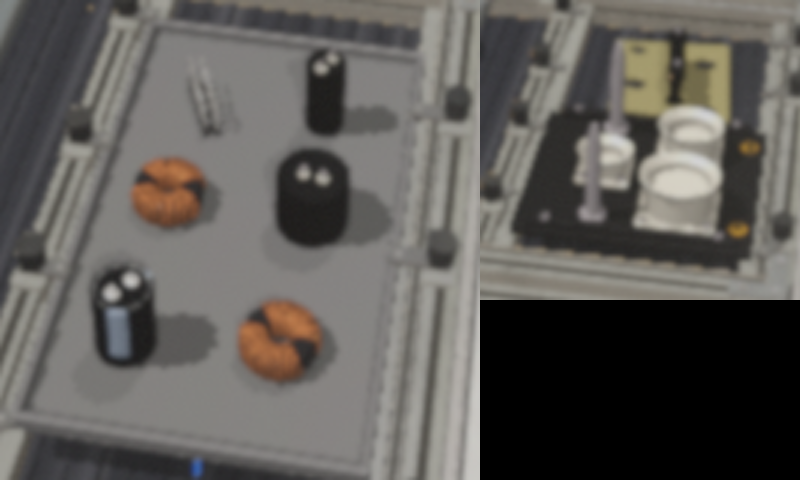

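```bash
cat > h.py <<'E'
import numpy as np, cv2
from scipy.spatial.transform import Rotation as R
from rig import manip,get_image,get_calibration
def ray(n,u,v,pose=None):
    c=get_calibration(n)
    d=np.array([(u-c["cx"])/c["fx"],(v-c["cy"])/c["fy"],1])
    if n=="wrist":
        T=pose@c["tool_from_camera"]
    else: T=c["cam_to_world"]
    return T[:3,3],T[:3,:3]@d
def atz(n,u,v,z,pose=None):
    o,d=ray(n,u,v,pose); return o+d*(z-o[2])/d[2]
def tri(a,b):
    (o1,d1),(o2,d2)=a,b
    t=np.linalg.lstsq(np.c_[d1,-d2],o2-o1,rcond=None)[0]
    p,q=o1+t[0]*d1,o2+t[1]*d2
    return (p+q)/2,np.linalg.norm(p-q)
def pose():
    s=manip.get_state();T=np.eye(4)
    w,x,y,z=s["ee_rot"];T[:3,:3]=R.from_quat([x,y,z,w]).as_matrix();T[:3,3]=s["position"];return T
def proj(P,n="wrist",T=None):
    c=get_calibration(n); M=T@c["tool_from_camera"] if n=="wrist" else c["cam_to_world"]
    p=np.linalg.inv(M)@np.r_[P,1]; return np.array([c["fx"]*p[0]/p[2]+c["cx"],c["fy"]*p[1]/p[2]+c["cy"]])
def plan(xyz,jaw=None,T=None):
    """jaw: desired world angle of tool y axis (deg, mod 180); prints turn then shift, tool pointing down"""
    T=pose() if T is None else T
    ya=np.degrees(np.arctan2(T[1,1],T[0,1]))
    jaw=ya if jaw is None else jaw+180*round((ya-jaw)/180)
    a=np.radians(jaw); y=np.array([np.cos(a),np.sin(a),0]);x=np.array([0,0,-1.]);Rt=np.c_[x,y,np.cross(x,y)]
    rv=R.from_matrix(T[:3,:3].T@Rt).as_rotvec()/np.pi
    d=np.array(xyz)-T[:3,3]
    print("jaw now",ya.round(1),"turn",rv.round(4),"shift before turn",(T[:3,:3].T@d*10).round(3),"after turn",(Rt.T@d*10).round(3))
E
python3 - <<'E'
from h import *
t=lambda x,y:((x+.5)/4-.5+145,(y+.5)/4-.5+222)
f=lambda x,y:((x+.5)/4-.5+328,(y+.5)/4-.5-75+218)
s=lambda x,y:((x+.5)/3-.5+220,(y+.5)/3-.5+285)
g=lambda x,y:((x-480+.5)/3-.5+280,(y+.5)/3-.5+165)
for n,a,b in [("mid",(108,67),(121,288)),("squat",(266,196),(313,176)),("slim",(385.5,182),(326,63.5))]:
    p,e=tri(ray("top",*t(*a)),ray("side",*s(*b)));print(n,p.round(4),e.round(4))
for n,a,b in [("cslim",(157,398),(606,155)),("csquat",(98,495),(681,176)),("cmid",(221,493),(692,129)),("postL",(68,385),(595,126)),("postR",(262,381),(617,45))]:
    p,e=tri(ray("top",*f(*a)),ray("side",*g(*b)));print(n,p.round(4),e.round(4))
for c in [(320,388),(538,363),(561,518),(341,545),(412,456),(497,446)]: print(atz("top",*f(*c),.004).round(4))
E
```

```text
mid [0.5249 0.3757 0.0714] 0.0014
squat [0.4498 0.2861 0.0632] 0.0013
slim [0.4543 0.2168 0.0742] 0.0
cslim [ 0.5104 -0.0732  0.0475] 0.0014
csquat [ 0.4531 -0.0359  0.0622] 0.0009
cmid [ 0.4536 -0.1074  0.0541] 0.0
postL [ 0.5092 -0.0179  0.1064] 0.001
postR [ 0.5104 -0.1264  0.1048] 0.0024
[ 0.5232 -0.176   0.004 ]
[ 0.5359 -0.3085  0.004 ]
[ 0.4414 -0.3163  0.004 ]
[ 0.4278 -0.184   0.004 ]
[ 0.4806 -0.2292  0.004 ]
[ 0.4857 -0.2806  0.004 ]
```

Run:
```python
from h import *
print(pose().round(3)); plan([.46,-.16,.26],90)
```

```text
[[-0.     0.31  -0.951  0.178]
 [ 0.002 -0.951 -0.31  -0.546]
 [-1.    -0.002 -0.     0.231]
 [ 0.     0.     0.     1.   ]]
jaw now -72.0 turn [0.1002 0.     0.0005] shift before turn [-0.289 -2.8   -3.878] after turn [-0.295 -3.863 -2.82 ]
```

arm_command(series="-0.1 0 0 0.0334 0 0 0.3; -0.1 0 0 0.0334 0 0 0.3; -0.1 0 0 0.0334 0 0 0.3", squeeze=30)

```text
clock: 0.35
position: [0.178, -0.5463, 0.2609]
ee_rot: [0.002, -0.707, 0.001, 0.707]
contact_force: [0.9, 0.4, 0.6]
width: 0.0555
```

arm_command(series="0 -0.32 -0.235 0 0 0 0.3; 0 -0.32 -0.235 0 0 0 0.3; 0 -0.32 -0.235 0 0 0 0.3; 0 -0.32 -0.235 0 0 0 0.3; 0 -0.32 -0.235 0 0 0 0.3; 0 -0.32 -0.235 0 0 0 0.3; 0 -0.32 -0.235 0 0 0 0.3; 0 -0.32 -0.235 0 0 0 0.3; 0 -0.32 -0.235 0 0 0 0.3; 0 -0.32 -0.235 0 0 0 0.3; 0 -0.32 -0.235 0 0 0 0.3; 0 -0.32 -0.235 0 0 0 0.3")

```text
clock: 1.35
position: [0.4605, -0.1608, 0.2611]
ee_rot: [-0.0, -0.707, -0.0, 0.707]
contact_force: [-0.7, -0.9, -0.0]
width: 0.0554
```

arm_command(series="0 0 0 0 0 0 0.3; 0 0 0 0 0 0 0.3; 0 0 0 0 0 0 0.3")

```text
clock: 1.6
position: [0.4596, -0.1628, 0.2609]
ee_rot: [-0.001, -0.707, -0.0, 0.708]
contact_force: [-1.5, -0.5, 0.4]
width: 0.0553
```

Run:
```python
from h import *
T=pose();np.save("pics/T1.npy",T);print(T[:3,3],manip.get_state()["qpos"].round(2))
cv2.imwrite("pics/w1.png",get_image("wrist")[:,:,::-1]); plan([.46,.30,.26],-90)
```

```text
[ 0.45960471 -0.16281878  0.26090699] [-0.48  0.13  1.63 -0.    1.39  1.09]
jaw now -90.0 turn [-0.0002  0.0004 -0.0001] shift before turn [ 8.000e-03 -4.634e+00 -4.000e-03] after turn [ 0.01  -4.634 -0.006]
```

View pics/w1.png

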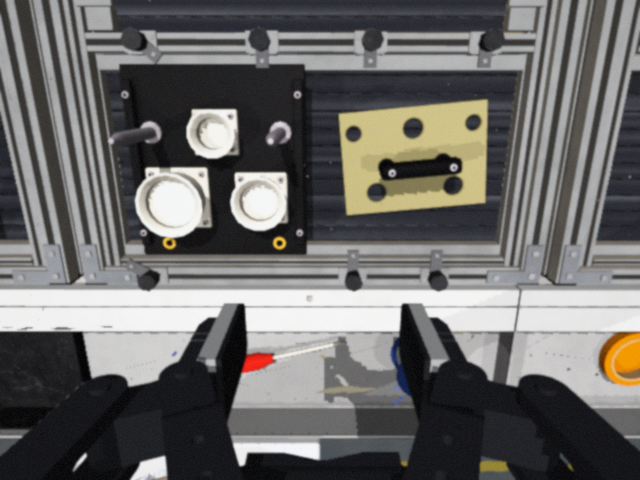

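Run:
```python
from h import *
T=np.load("pics/T1.npy");b=.0225
for n,u,v,z in [("tipL",114,140,82),("tipR",271,140,82),("baseL",151,131,9),("baseR",281,131,9),("slim",212,135,28),("squat",170,203,38),("mid",259,203,32),("F_tl",121,65,8),("F_tr",304,65,8),("F_br",306,253,8),("F_bl",145,253,8),("K1",340,114,4),("K2",487,99,4),("K3",488,203,4),("K4",346,215,4),("h353",353.5,134,4),("h473",473,122,4),("w413",413,127,4),("w376",376,191,4),("w453",453,185,4),("hd1",392,172,38),("hd2",454,167,38)]:
    print(n,atz("wrist",u,v,b+z/1000,T).round(4))
```

```text
tipL [ 0.5091 -0.0219  0.1045]
tipR [ 0.5092 -0.1284  0.1045]
baseL [ 0.5093 -0.0195  0.0315]
baseR [ 0.5095 -0.1286  0.0315]
slim [ 0.5078 -0.0751  0.0505]
squat [ 0.4544 -0.0392  0.0605]
mid [ 0.453  -0.1108  0.0545]
F_tl [ 0.561  -0.0013  0.0305]
F_tr [ 0.5612 -0.1485  0.0305]
F_br [ 0.3999 -0.1484  0.0305]
F_bl [ 3.998e-01 -2.000e-04  3.050e-02]
K1 [ 0.5231 -0.1781  0.0265]
K2 [ 0.5353 -0.3003  0.0265]
K3 [ 0.4464 -0.3119  0.0265]
K4 [ 0.4351 -0.1848  0.0265]
h353 [ 0.5067 -0.1899  0.0265]
h473 [ 0.5167 -0.2907  0.0265]
w413 [ 0.5125 -0.2402  0.0265]
w376 [ 0.4572 -0.211   0.0265]
w453 [ 0.4627 -0.2789  0.0265]
hd1 [ 0.48   -0.2188  0.0605]
hd2 [ 0.484  -0.2679  0.0605]
```

arm_command(series="0 -0.4 0 0 0 0 0.3; 0 -0.4 0 0 0 0 0.3; 0 -0.4 0 0 0 0 0.3; 0 -0.4 0 0 0 0 0.3; 0 -0.4 0 0 0 0 0.3; 0 -0.4 0 0 0 0 0.3; 0 -0.4 0 0 0 0 0.3; 0 -0.4 0 0 0 0 0.3; 0 -0.4 0 0 0 0 0.3; 0 -0.4 0 0 0 0 0.3; 0 -0.4 0 0 0 0 0.3; 0 -0.2 0 0 0 0 0.3")

```text
clock: 2.65
position: [0.4605, 0.2996, 0.2611]
ee_rot: [-0.001, 0.707, 0.001, -0.707]
contact_force: [0.5, -0.6, 0.2]
width: 0.0554
```

arm_command(series="0.3 0 0 0 0 0 0.3; 0.3 0 0 0 0 0 0.3; 0 0 0 0 0 0 0.3; 0 0 0 0 0 0 0.3")

```text
clock: 2.98
position: [0.4597, 0.2953, 0.2001]
ee_rot: [0.0, -0.706, 0.002, 0.708]
contact_force: [0.5, -0.2, 0.3]
width: 0.0555
```

Run:
```python
from h import *
T=pose();np.save("pics/T2.npy",T);print(T.round(4),manip.get_state()["qpos"].round(2))
cv2.imwrite("pics/w2.png",get_image("wrist")[:,:,::-1])
```

```text
[[-0.0036 -0.0023 -1.      0.4597]
 [-0.0022 -1.      0.0024  0.2953]
 [-1.      0.0023  0.0036  0.2001]
 [ 0.      0.      0.      1.    ]] [ 0.44  0.25  1.61 -0.    1.28  2.02]
```

View pics/w2.png

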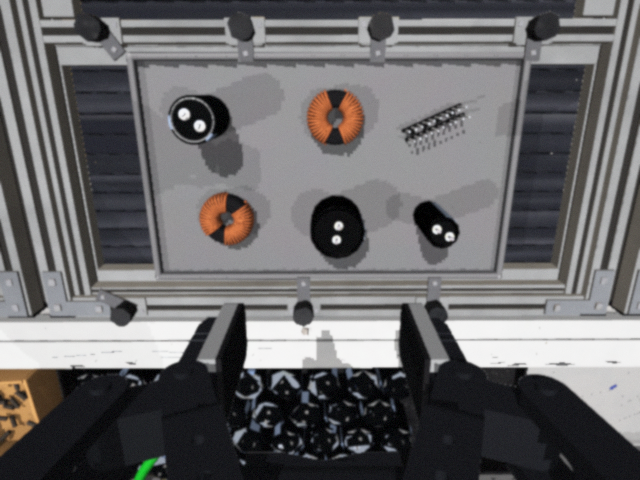

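Run:
```python
from h import *
P=[];
for i in range(4):
    get_image("wrist");T=pose();P.append(np.r_[T[:3,3],T[:3,0]])
print(np.array(P).round(4))
T=np.load("pics/T2.npy"); T[:3,:3]=np.array([[0,0,-1],[0,-1,0],[-1,0,0.]])
T[:3,3]=np.mean(P,0)[:3]
for n,u,v,z in [("mid",192,120.5,.0705),("squat",337.5,233,.0625),("slim",443.5,234,.0745),("chA",335,117,.0405),("chB",227,218,.0405),("tl",134,60,.024),("tr",520,64,.024),("bl",158,272,.024),("br",502,272,.024)]: print(n,atz("wrist",u,v,z,T).round(4))
T=np.load("pics/T1.npy")
for n,u,v,z in [("K1",340,114,4),("K2",487,99,4),("K3",488,203,4),("K4",346,215,4),("h353",353.5,134,4),("h473",473,122,4),("w413",413,127,4),("w376",376,191,4),("w453",453,185,4),("hd1",392,172,38),("hd2",454,167,38)]:
    print(n,atz("wrist",u,v,z/1000,T).round(4))
```

```text
[[ 4.615e-01  2.965e-01  2.028e-01  2.300e-03  8.000e-04 -1.000e+00]
 [ 4.617e-01  2.968e-01  2.033e-01  3.300e-03  1.300e-03 -1.000e+00]
 [ 4.616e-01  2.970e-01  2.034e-01  3.600e-03  1.500e-03 -1.000e+00]
 [ 4.614e-01  2.971e-01  2.032e-01  3.400e-03  1.500e-03 -1.000e+00]]
mid [0.5255 0.3767 0.0705]
squat [0.4502 0.2859 0.0625]
slim [0.4534 0.2165 0.0745]
chA [0.5262 0.2878 0.0405]
chB [0.4547 0.3663 0.0405]
tl [0.5635 0.4267 0.024 ]
tr [0.561  0.1593 0.024 ]
bl [0.4049 0.4288 0.024 ]
br [0.405  0.1517 0.024 ]
K1 [ 0.5221 -0.179   0.004 ]
K2 [ 0.5351 -0.3085  0.004 ]
K3 [ 0.4409 -0.3207  0.004 ]
K4 [ 0.4289 -0.186   0.004 ]
h353 [ 0.5047 -0.1914  0.004 ]
h473 [ 0.5154 -0.2983  0.004 ]
w413 [ 0.511  -0.2448  0.004 ]
w376 [ 0.4523 -0.2139  0.004 ]
w453 [ 0.4581 -0.2858  0.004 ]
hd1 [ 0.4761 -0.2225  0.038 ]
hd2 [ 0.4804 -0.2748  0.038 ]
```

arm_command(series="0.3 0.04 0.04 0 0 0 0.3; 0.3 0.04 0.04 0 0 0 0.3; 0.3 0.03 0.036 0 0 0 0.3; 0 0 0 0 0 0 0.3; 0 0 0 0 0 0 0.3; 0 0 0 0 0 0 0.3")

```text
clock: 3.73
position: [0.4503, 0.287, 0.1133]
ee_rot: [-0.001, 0.708, 0.001, -0.706]
contact_force: [0.5, 0.3, 0.6]
width: 0.0555
```

Run:
```python
from h import *
get_image("wrist");plan([.450,.286,.034],-90);print(pose()[:3].round(4))
```

```text
jaw now -90.0 turn [-0.     -0.0015  0.0007] shift before turn [0.797 0.014 0.011] after turn [0.797 0.013 0.007]
[[ 0.0048 -0.     -1.      0.4507]
 [ 0.0022 -1.      0.      0.2873]
 [-1.     -0.0022 -0.0048  0.1137]]
```

arm_command(series="0.2 0.01 0.01 0 0 0 0.3; 0.2 0 0 0 0 0 0.3; 0.2 0 0 0 0 0 0.3; 0.1 0 0 0 0 0 0.3; 0.1 0 0 0 0 0 0.3; 0 0 0 0 0 0 0.3; 0 0 0 0 0 0 0.3; 0 0 0 0 0 0 -0.3; 0 0 0 0 0 0 -0.3; 0 0 0 0 0 0 -0.3; 0 0 0 0 0 0 -0.3; 0 0 0 0 0 0 -0.3", squeeze=30)

```text
clock: 4.78
position: [0.4485, 0.2857, 0.0325]
ee_rot: [-0.0, 0.708, 0.0, -0.706]
contact_force: [-0.4, -0.0, 5.3]
width: 0.0375
```

Run:
```python
from h import *
s=manip.get_state();print(s["position"].round(4),s["width"],s["contact_force"].round(1))
```

```text
[0.4485 0.2857 0.0325] 0.03748383666914902 [-0.4 -0.   5.3]
```

arm_command(series="-0.1 0 0 0 0 0 -0.3; -0.3 0 0 0 0 0 -0.3; -0.4 0 0 0 0 0 -0.3; -0.4 0 0 0 0 0 -0.3; 0 0.3 0 0 0 0 -0.3; 0 0.4 0 0 0 0 -0.3; 0 0.4 0 0 0 0 -0.3; 0 0.4 0 0 0 0 -0.3; 0 0.4 0 0 0 0 -0.3; 0 0.4 0 0 0 0 -0.3; 0 0.4 0 0 0 0 -0.3; 0 0.3 0 0 0 0 -0.3")

```text
clock: 5.78
position: [0.4468, -0.0175, 0.1519]
ee_rot: [0.0, 0.707, -0.001, -0.707]
contact_force: [0.6, 0.5, -0.9]
width: 0.0369
```

arm_command(series="0 0.2 -0.04 0 0 0 -0.3; 0 0.04 0 0 0 0 -0.3; 0 0 0 0 0 0 -0.3; 0 0 0 0 0 0 -0.3; 0 0 0 0 0 0 -0.3; 0 0 0 0 0 0 -0.3")

```text
clock: 6.28
position: [0.4511, -0.0375, 0.1513]
ee_rot: [-0.0, -0.707, -0.001, 0.707]
contact_force: [-0.1, 0.2, -0.9]
width: 0.0368
```

Run:
```python
from h import *
s=manip.get_state();print(s["width"],s["contact_force"].round(1))
cv2.imwrite("pics/w3.png",get_image("wrist")[:,:,::-1]);T=pose();np.save("pics/T3.npy",T);print(T[:3].round(4))
plan([.4533,-.0385,.1],-90)
```

```text
0.03684875434047967 [-0.1  0.2 -0.9]
[[-3.000e-04  1.900e-03 -1.000e+00  4.512e-01]
 [ 3.000e-04 -1.000e+00 -1.900e-03 -3.750e-02]
 [-1.000e+00 -3.000e-04  3.000e-04  1.513e-01]]
jaw now -89.9 turn [0.0006 0.0001 0.0001] shift before turn [ 0.513  0.01  -0.021] after turn [ 0.513  0.01  -0.021]
```

View pics/w3.png

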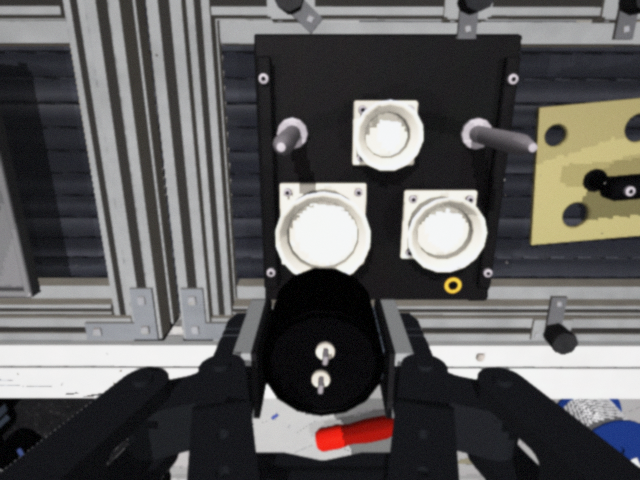

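Run:
```python
from h import *
T=np.load("pics/T3.npy");b=.022
for n,u,v,z in [("squat",323.5,235,b+.038),("mid",446.5,232,b+.032),("slim",389.5,136,b+.028),("tipL",281,146,b+.082),("tipR",532,146,b+.082),("baseL",293,131,b+.009),("baseR",476,131,b+.009),("can",322.5,364,.181)]: print(n,atz("wrist",u,v,z,T).round(4))
```

```text
squat [ 0.4544 -0.0386  0.06  ]
mid [ 0.4544 -0.1102  0.054 ]
slim [ 0.5086 -0.0749  0.05  ]
tipL [ 0.509 -0.02   0.104]
tipR [ 0.5093 -0.1285  0.104 ]
baseL [ 0.5097 -0.0204  0.031 ]
baseR [ 0.51   -0.1289  0.031 ]
can [ 0.4525 -0.0381  0.181 ]
```

arm_command(series="0.25 0.005 -0.015 0 0 0 -0.3; 0.25 0 0 0 0 0 -0.3; 0.15 0 0 0 0 0 -0.3; 0.08 0 0 0 0 0 -0.3; 0 0 0 0 0 0 -0.3; 0 0 0 0 0 0 -0.3; 0 0 0 0 0 0 -0.3")

```text
clock: 6.92
position: [0.4539, -0.0392, 0.0792]
ee_rot: [0.0, 0.708, -0.0, -0.706]
contact_force: [-0.3, -0.2, -0.2]
width: 0.0373
```

arm_command(series="0.04 0 0 0 0 0 -0.3; 0.04 0 0 0 0 0 -0.3; 0.04 0 0 0 0 0 -0.3; 0.03 0 0 0 0 0 -0.3; 0.02 0 0 0 0 0 -0.3; 0 0 0 0 0 0 -0.3; 0 0 0 0 0 0 -0.3")

```text
clock: 7.5
position: [0.4527, -0.0392, 0.0614]
ee_rot: [0.0, -0.707, 0.0, 0.707]
contact_force: [-1.5, 1.5, 2.7]
width: 0.037
```

arm_command(series="0.02 0 0 0 0 0 -0.3; 0.02 0 0 0 0 0 -0.3; 0 0 0 0 0 0 -0.3; 0 0 0 0 0 0 -0.3")

```text
clock: 7.83
position: [0.4528, -0.0393, 0.061]
ee_rot: [0.0, 0.707, -0.0, -0.707]
contact_force: [-9.7, 3.9, 35.9]
width: 0.0371
```

arm_command(series="-0.03 0 0 0 0 0 -0.3; 0 0 0 0 0 0 0.15; 0 0 0 0 0 0 0.15; 0 0 0 0 0 0 0.15; -0.3 0 0 0 0 0 0.15; -0.4 0 0 0 0 0 0.15; -0.4 0 0 0 0 0 0.15; 0 0 0 0 0 0 0.15; 0 0 0 0 0 0 0.15")

```text
clock: 8.58
position: [0.4546, -0.0397, 0.1721]
ee_rot: [0.0, 0.709, -0.0, -0.705]
contact_force: [0.1, 0.3, -0.9]
width: 0.0491
```

Run:
```python
from h import *
s=manip.get_state();print(s["width"],s["contact_force"].round(1))
im=get_image("wrist")[:,:,::-1];T=pose();np.save("pics/T4.npy",T);print(T[:3].round(4))
cv2.imwrite("pics/w4.png",np.hstack([cv2.resize(im[60:360,200:550],None,fx=1.5,fy=1.5),cv2.resize(get_image("side")[165:265,285:375,::-1],(270,450),interpolation=cv2.INTER_CUBIC)]))
c=.4538,-.0385
print(proj([*c,.028+.022+.034],"wrist",T),proj([*c,.028+.022+.039],"wrist",T),proj([*c,.028+.022+.039],"side"))
```

```text
0.0490947713707965 [ 0.1  0.3 -0.9]
[[ 7.000e-04 -0.000e+00 -1.000e+00  4.531e-01]
 [-3.000e-04 -1.000e+00  0.000e+00 -3.930e-02]
 [-1.000e+00  3.000e-04 -7.000e-04  1.703e-01]]
[319.95657776 242.00852516] [319.90708593 244.95577894] [347.41724371 211.4871253 ]
```

View pics/w4.png

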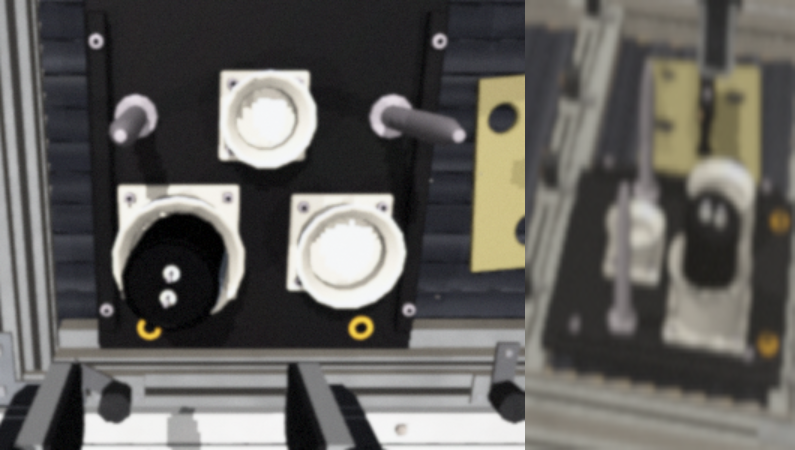

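Run:
```python
from h import *
T=np.load("pics/T4.npy")
for du,dv in [(0,0),(1,0),(0,1)]:
    print(tri(ray("wrist",313,250.3,T),ray("side",347.5+du,212+dv)))
im=get_image("wrist")[:,:,::-1]; T=pose();np.save("pics/T5.npy",T);print(T[:3].round(4))
cv2.imwrite("pics/w5.png",cv2.resize(im[160:300,240:420],None,fx=4,fy=4,interpolation=cv2.INTER_CUBIC))
```

```text
(array([ 0.45236922, -0.03447245,  0.09095645]), np.float64(0.0019121061969049914))
(array([ 0.45128112, -0.03471921,  0.09056907]), np.float64(5.529398309075179e-05))
(array([ 0.45193461, -0.0343354 ,  0.08886684]), np.float64(0.002548558002807769))
[[-3.400e-03 -0.000e+00 -1.000e+00  4.517e-01]
 [ 7.000e-04 -1.000e+00  0.000e+00 -3.900e-02]
 [-1.000e+00 -7.000e-04  3.400e-03  1.687e-01]]
```

View pics/w5.png

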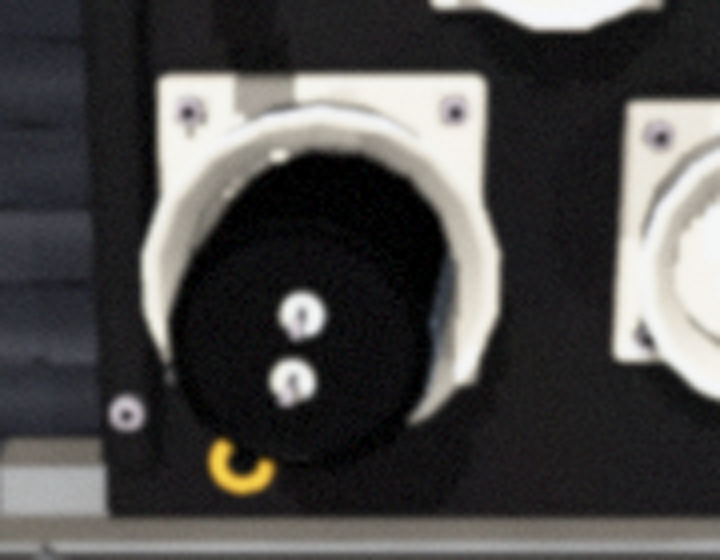

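The can is sitting tilted on the flare, with its top leaning about 4 mm to +y. I'll regrip it about 2 mm further to +y, straighten it and press it down.

arm_command(series="0.25 -0.022 -0.01 0 0 0 0.32; 0.3 0 0 0 0 0 0.32; 0.25 0 0 0 0 0 0.32; 0.15 0 0 0 0 0 0.32; 0.1 0 0 0 0 0 0.32; 0.03 0 0 0 0 0 0.32; 0 0 0 0 0 0 0.32; 0 0 0 0 0 0 -0.3; 0 0 0 0 0 0 -0.3; 0 0 0 0 0 0 -0.3; 0 0 0 0 0 0 -0.3; 0 0 0 0 0 0 -0.3", squeeze=25)

```text
clock: 9.73
position: [0.4539, -0.0368, 0.0627]
ee_rot: [-0.0, 0.707, 0.0, -0.707]
contact_force: [-0.6, 2.6, 1.0]
width: 0.0387
```

arm_command(series="-0.05 0 0 0 0 0 -0.3; 0 0 0 0 0 0 -0.3; 0 0 0 0 0 0 -0.3; 0.03 0 0 0 0 0 -0.3; 0.03 0 0 0 0 0 -0.3; 0.01 0 0 0 0 0 -0.3; 0 0 0 0 0 0 -0.3; 0 0 0 0 0 0 -0.3")

```text
clock: 10.4
position: [0.4541, -0.0373, 0.0613]
ee_rot: [0.0, 0.707, -0.0, -0.707]
contact_force: [-3.2, -0.1, 11.9]
width: 0.0382
```

arm_command(series="0.02 0 0 0 0 0 -0.3; 0 0 0 0 0 0 -0.3; 0 0 0 0 0 0 -0.3")

```text
clock: 10.65
position: [0.4541, -0.0373, 0.061]
ee_rot: [0.0, 0.708, -0.0, -0.707]
contact_force: [-6.0, 0.6, 27.5]
width: 0.0381
```

arm_command(series="-0.02 0 0.02 0 0 0 -0.3; 0 0 0 0 0 0 -0.3; 0.02 0 0 0 0 0 -0.3; 0 0 0 0 0 0 -0.3; 0 0 0 0 0 0 -0.3")

```text
clock: 11.07
position: [0.4525, -0.0373, 0.061]
ee_rot: [0.0, 0.708, -0.0, -0.707]
contact_force: [-6.2, 1.6, 29.4]
width: 0.0378
```

arm_command(series="-0.03 0 0 0 0 0 -0.3; 0 0 0 0 0 0 0.25; 0 0 0 0 0 0 0.25; 0 0 0 0 0 0 0.25; -0.3 0 0 0 0 0 0.25; -0.4 0 0 0 0 0 0.25; -0.4 0 0 0 0 0 0.25; 0 0 0 0 0 0 0.25; 0 0 0 0 0 0 0.25; 0 0 0 0 0 0 0.25")

```text
clock: 11.9
position: [0.4512, -0.037, 0.1705]
ee_rot: [0.0, -0.707, -0.0, 0.708]
contact_force: [0.4, -0.3, -0.5]
width: 0.0529
```

Run:
```python
from h import *
for i in range(2): im=get_image("wrist")[:,:,::-1]
T=pose();np.save("pics/T6.npy",T);print(T[:3].round(4))
cv2.imwrite("pics/w6.png",np.hstack([cv2.resize(im[160:300,240:380],None,fx=3.6,fy=3.6,interpolation=cv2.INTER_CUBIC),cv2.resize(get_image("side")[190:246,327:362,::-1],(280,504),interpolation=cv2.INTER_CUBIC)]))
```

```text
[[-3.800e-03 -0.000e+00 -1.000e+00  4.506e-01]
 [ 8.000e-04 -1.000e+00  0.000e+00 -3.680e-02]
 [-1.000e+00 -8.000e-04  3.800e-03  1.695e-01]]
```

View pics/w6.png

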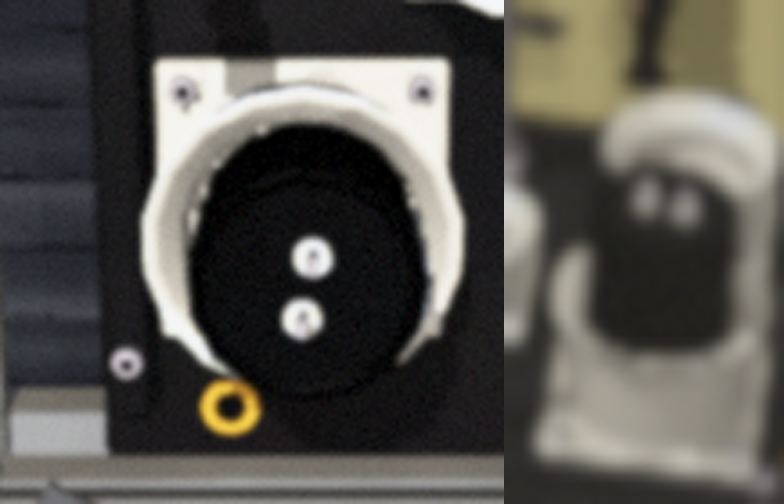

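Run:
```python
from h import *
T=np.load("pics/T6.npy")
print(tri(ray("wrist",325.3,239.9,T),ray("side",347,212)))
print(atz("wrist",325.3,239.9,.089,T), "side same z",atz("side",347,212,.089), "cup",[atz("wrist",240+u/3.6,160+v/3.6,.060,T) for u,v in((142,230),(463,230))])
plan([.4545,.2165,.17],-90); plan([.454,.2165,.1])
```

```text
(array([ 0.45418106, -0.03870632,  0.0877644 ]), np.float64(0.0008460985624845667))
[ 0.45417323 -0.03881723  0.089     ] side same z [ 0.45440053 -0.03651511  0.089     ] cup [array([ 0.45455577, -0.01108228,  0.06      ]), array([ 0.45457537, -0.06530497,  0.06      ])]
jaw now -90.0 turn [-0.      0.0013  0.0003] shift before turn [-0.003 -2.533 -0.039] after turn [-0.005 -2.533 -0.039]
jaw now -90.0 turn [0.     0.0013 0.0003] shift before turn [ 0.697 -2.532 -0.036] after turn [ 0.695 -2.533 -0.034]
```

arm_command(series="0 -0.3 -0.03 0 0 0 0; 0 -0.4 0 0 0 0 0; 0 -0.4 0 0 0 0 0; 0 -0.4 0 0 0 0 0; 0 -0.4 0 0 0 0 0; 0 -0.4 0 0 0 0 0; 0 -0.23 0 0 0 0 0; 0.25 0 0 0 0 0 0; 0.25 0 0 0 0 0 0; 0 0 0 0 0 0 0; 0 0 0 0 0 0 0; 0 0 0 0 0 0 0")

```text
clock: 13.05
position: [0.4552, 0.2158, 0.1214]
ee_rot: [0.0, -0.707, 0.0, 0.707]
contact_force: [1.2, -0.7, 0.3]
width: 0.0424
```

Run:
```python
from h import *
im=get_image("wrist")[:,:,::-1];T=pose();print(T[:3].round(4));np.save("pics/T7.npy",T)
cv2.imwrite("pics/w7.png",im[200:480,120:520]); plan([.454,.2166,.040])
```

```text
[[ 1.200e-03 -7.000e-04 -1.000e+00  4.558e-01]
 [ 3.000e-04 -1.000e+00  7.000e-04  2.158e-01]
 [-1.000e+00 -3.000e-04 -1.200e-03  1.220e-01]]
jaw now -90.0 turn [-0.     -0.0004  0.0001] shift before turn [ 0.82  -0.008  0.019] after turn [ 0.82  -0.008  0.018]
```

View pics/w7.png

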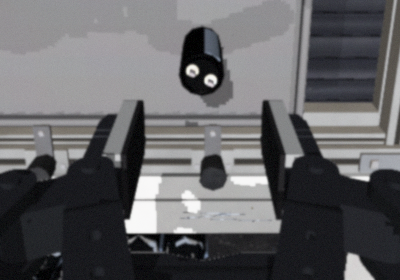

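arm_command(series="0.2 0 0.015 0 0 0 0; 0.2 0 0 0 0 0 0; 0.2 0 0 0 0 0 0; 0.15 0 0 0 0 0 0; 0.07 0 0 0 0 0 0; 0 0 0 0 0 0 0; 0 0 0 0 0 0 0; 0 0 0 0 0 0 -0.7; 0 0 0 0 0 0 -0.7; 0 0 0 0 0 0 -0.7; 0 0 0 0 0 0 -0.7; 0 0 0 0 0 0 -0.7", squeeze=30)

```text
clock: 14.1
position: [0.4546, 0.2162, 0.0406]
ee_rot: [-0.0, 0.708, 0.0, -0.706]
contact_force: [-0.8, -0.9, 6.3]
width: 0.0214
```

arm_command(series="-0.2 0 0 0 0 0 -0.7; -0.35 0 0 0 0 0 -0.7; -0.35 0 0 0 0 0 -0.7; -0.3 0 0 0 0 0 -0.7; 0 0.3 -0.05 0 0 0 -0.7; 0 0.39 -0.07 0 0 0 -0.7; 0 0.39 -0.07 0 0 0 -0.7; 0 0.39 -0.07 0 0 0 -0.7; 0 0.39 -0.07 0 0 0 -0.7; 0 0.39 -0.07 0 0 0 -0.7; 0 0.39 -0.07 0 0 0 -0.7; 0 0.26 -0.075 0 0 0 -0.7")

```text
clock: 15.1
position: [0.5079, -0.0774, 0.1596]
ee_rot: [-0.0, 0.707, -0.001, -0.707]
contact_force: [0.8, -0.4, 0.3]
width: 0.0213
```

arm_command(series="0 0 0 0 0 0 -0.7; 0 0 0 0 0 0 -0.7; 0 0 0 0 0 0 -0.7; 0 0 0 0 0 0 -0.7; 0 0 0 0 0 0 -0.7")

```text
clock: 15.52
position: [0.5075, -0.0727, 0.1593]
ee_rot: [-0.0, -0.707, -0.001, 0.707]
contact_force: [0.4, -0.2, -0.9]
width: 0.0209
```

Run:
```python
from h import *
im=get_image("wrist")[:,:,::-1];T=pose();print(T[:3].round(4));np.save("pics/T8.npy",T);print(manip.get_state()["width"])
cv2.imwrite("pics/w8.png",cv2.resize(im[150:420,180:480],None,fx=2,fy=2)); plan([.509,-.0735,.057])
```

```text
[[-2.000e-04  1.800e-03 -1.000e+00  5.076e-01]
 [ 2.000e-04 -1.000e+00 -1.800e-03 -7.280e-02]
 [-1.000e+00 -2.000e-04  2.000e-04  1.594e-01]]
0.02086774374509682
jaw now -89.9 turn [0.     0.0001 0.0001] shift before turn [ 1.024  0.007 -0.014] after turn [ 1.024  0.007 -0.014]
```

View pics/w8.png

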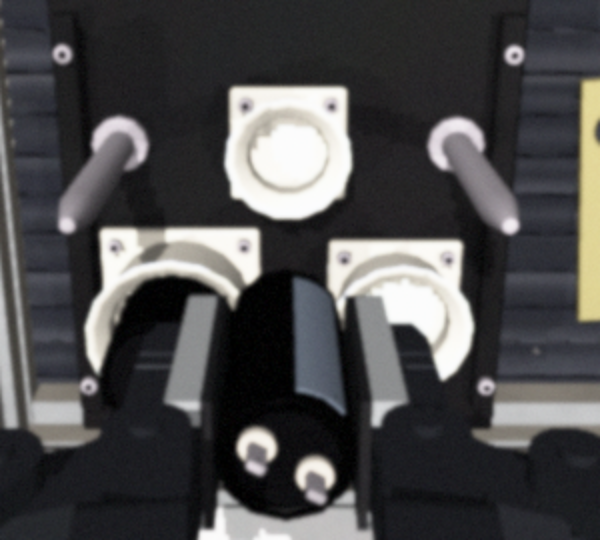

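Run:
```python
from h import *
T=np.load("pics/T8.npy")
print("cup",atz("wrist",324,232,.051,T),"tipsL,R",atz("wrist",180+67/2,150+225/2,.105,T),atz("wrist",180+510/2,150+226/2,.105,T),"can",atz("wrist",323,390,.193,T),"canbase terminals",atz("wrist",180+286.5/2,150+461/2,.188,T))
```

```text
cup [ 0.50714261 -0.07424373  0.051     ] tipsL,R [ 0.50850359 -0.02006957  0.105     ] [ 0.50846321 -0.12834782  0.105     ] can [ 0.50259374 -0.07352976  0.193     ] canbase terminals [ 0.50222885 -0.07361222  0.188     ]
```

Run:
```python
from h import *
T=np.load("pics/T8.npy")
print("bottom far edge",atz("wrist",322.5,150+271/2,.1423,T),"top near edge",atz("wrist",322.5,150+517/2,.188,T))
T=np.load("pics/T7.npy")
print("can in tray",atz("wrist",322,276,.0745,T),atz("wrist",322,276,.070,T))
```

```text
bottom far edge [ 0.51345289 -0.07334441  0.1423    ] top near edge [ 0.49172123 -0.07340012  0.188     ]
can in tray [0.45267958 0.21549964 0.0745    ] [0.45073857 0.21550794 0.07      ]
```

arm_command(series="0.2 0.004 -0.053 0 0 0 -0.7; 0.25 0 0 0 0 0 -0.7; 0.2 0 0 0 0 0 -0.7; 0.1 0 0 0 0 0 -0.7; 0 0 0 0 0 0 -0.7; 0 0 0 0 0 0 -0.7; 0 0 0 0 0 0 -0.7; 0 0 0 0 0 0 -0.7")

```text
clock: 16.23
position: [0.5143, -0.0747, 0.0856]
ee_rot: [0.0, 0.708, -0.0, -0.706]
contact_force: [-0.2, -0.3, -0.4]
width: 0.0214
```

arm_command(series="0.05 0 0 0 0 0 -0.7; 0.05 0 0 0 0 0 -0.7; 0.05 0 0 0 0 0 -0.7; 0.05 0 0 0 0 0 -0.7; 0.03 0 0 0 0 0 -0.7; 0 0 0 0 0 0 -0.7; 0 0 0 0 0 0 -0.7; 0 0 0 0 0 0 -0.7")

```text
clock: 16.9
position: [0.5129, -0.0744, 0.0611]
ee_rot: [0.0, -0.707, -0.0, 0.707]
contact_force: [-0.4, -0.1, -0.8]
width: 0.0214
```

arm_command(series="0.02 -0.008 0 0 0 0 -0.7; 0.02 0 0 0 0 0 -0.7; 0.01 0 0 0 0 0 -0.7; 0 0 0 0 0 0 -0.7; 0 0 0 0 0 0 -0.7; 0 0 0 0 0 0 -0.7")

```text
clock: 17.4
position: [0.5133, -0.0739, 0.0589]
ee_rot: [0.001, 0.708, -0.0, -0.707]
contact_force: [-6.2, 0.6, 18.3]
width: 0.0211
```

arm_command(series="0.01 0 0 0 0 0 -0.7; 0 0 0 0 0 0 -0.7; 0.01 0 0 0 0 0 -0.7; 0 0 0 0 0 0 -0.7; 0 0 0 0 0 0 -0.7")

```text
clock: 17.82
position: [0.5134, -0.0739, 0.0585]
ee_rot: [0.001, 0.708, -0.0, -0.706]
contact_force: [-8.7, 0.7, 29.2]
width: 0.021
```

arm_command(series="-0.03 0 0.015 0 0 0 -0.7; 0 0 0 0 0 0 -0.7; 0 0 0 0 0 0 -0.7; 0.02 0 0 0 0 0 -0.7; 0.01 0 0 0 0 0 -0.7; 0 0 0 0 0 0 -0.7; 0 0 0 0 0 0 -0.7")

```text
clock: 18.4
position: [0.5117, -0.0737, 0.0538]
ee_rot: [0.0, -0.707, -0.0, 0.707]
contact_force: [-0.5, 0.2, -0.4]
width: 0.0212
```

arm_command(series="0.02 0 0 0 0 0 -0.7; 0.01 0 0 0 0 0 -0.7; 0 0 0 0 0 0 -0.7; 0 0 0 0 0 0 -0.7")

```text
clock: 18.73
position: [0.5119, -0.0737, 0.0526]
ee_rot: [0.0, 0.707, -0.0, -0.707]
contact_force: [-2.8, 1.1, 11.7]
width: 0.0213
```

arm_command(series="-0.02 0 0 0 0 0 -0.7; 0 0 0 0 0 0 -0.25; 0 0 0 0 0 0 -0.25; 0 0 0 0 0 0 -0.25; -0.3 0 0 0 0 0 -0.25; -0.4 0 0 0 0 0 -0.25; -0.4 0 0 0 0 0 -0.25; 0 0 0.3 0 0 0 0; 0 0 0.25 0 0 0 0.2; 0 0 0 0 0 0 0.2; 0 0 0 0 0 0 0.2; 0 0 0 0 0 0 0.2")

```text
clock: 19.73
position: [0.4574, -0.0738, 0.1632]
ee_rot: [-0.0, 0.707, -0.0, -0.707]
contact_force: [-0.3, 0.3, 0.1]
width: 0.0513
```

Run:
```python
from h import *
for i in range(3): im=get_image("wrist")[:,:,::-1]
T=pose();np.save("pics/T9.npy",T);print(T[:3].round(4))
cv2.imwrite("pics/w9.png",np.hstack([cv2.resize(im[100:300,230:430],(500,500),interpolation=cv2.INTER_CUBIC),cv2.resize(get_image("side")[185:245,312:366,::-1],(300,500),interpolation=cv2.INTER_CUBIC)]))
```

```text
[[ 1.000e-04  1.000e-04 -1.000e+00  4.577e-01]
 [ 0.000e+00 -1.000e+00 -1.000e-04 -7.380e-02]
 [-1.000e+00 -0.000e+00 -1.000e-04  1.630e-01]]
```

View pics/w9.png

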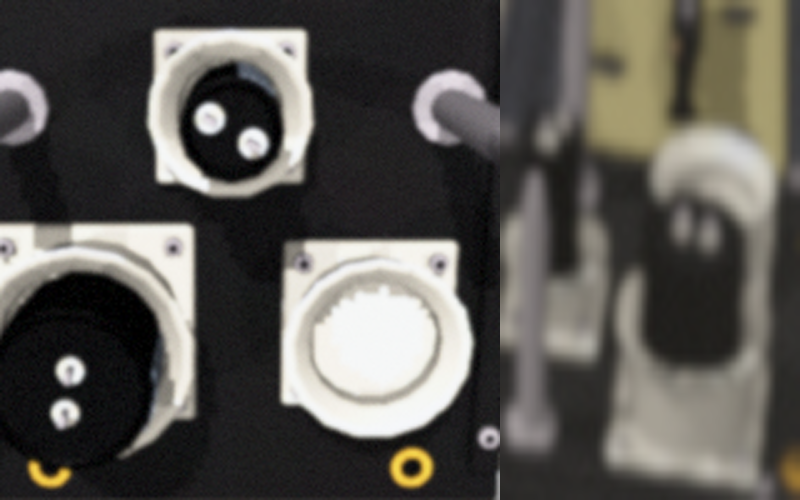

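Run:
```python
from h import *
T=np.load("pics/T9.npy")
w=lambda u,v:(230+(u+.5)/2.5-.5,100+(v+.5)/2.5-.5)
print("squat tri",tri(ray("wrist",*w(67,391.5),T),ray("side",346.8,212.1)))
for z in(.0825,.0865,.0905): print(z,"squat",atz("wrist",*w(67,391.5),z,T).round(4),atz("side",346.8,212.1,z).round(4),"slim",atz("wrist",*w(230.5,130.5),z,T).round(4))
for z in(.0825,.0865,.0905):
    a=[atz("wrist",*w(*p),z,T) for p in((70,370),(64,413))];b=[atz("wrist",*w(*p),z,T) for p in((209,118),(252,143))]
    print(z,np.linalg.norm(a[0]-a[1]),np.linalg.norm(b[0]-b[1]))
print("cups slim",atz("wrist",*w(231,113),.048,T),"mid",atz("wrist",*w(376,346),.052,T))
# spacing measured in held image w3 & w6
T=np.load("pics/T3.npy");print(np.linalg.norm(atz("wrist",325,351,.181,T)-atz("wrist",320,378,.181,T)))
```

```text
squat tri (array([ 0.454479  , -0.03872117,  0.0875075 ]), np.float64(0.0010260274734403324))
0.0825 squat [ 0.4521 -0.038   0.0825] [ 0.4555 -0.0459  0.0825] slim [ 0.509  -0.0741  0.0825]
0.0865 squat [ 0.4536 -0.0387  0.0865] [ 0.4551 -0.0399  0.0865] slim [ 0.5095 -0.0741  0.0865]
0.0905 squat [ 0.4551 -0.0393  0.0905] [ 0.4546 -0.0338  0.0905] slim [ 0.51   -0.0741  0.0905]
0.0825 0.01028783569847123 0.010124037118634596
0.0865 0.010102740506723233 0.00994188893444313
0.0905 0.009917645314975293 0.009759740750251608
cups slim [ 0.5087785  -0.07414237  0.048     ] mid [ 0.45250765 -0.10999692  0.052     ]
0.009660655801176707
```

arm_command(series="0 -0.3 -0.05 0 0 0 0.2; 0 -0.4 -0.06 0 0 0 0.2; 0 -0.4 -0.06 0 0 0 0.2; 0 -0.4 -0.06 0 0 0 0.2; 0 -0.4 -0.06 0 0 0 0.2; 0 -0.4 -0.06 0 0 0 0.2; 0 -0.4 -0.06 0 0 0 0.2; 0 -0.4 -0.06 0 0 0 0.2; 0 -0.4 -0.06 0 0 0 0.2; 0 -0.4 -0.06 0 0 0 0.2; 0 -0.35 -0.05 0 0 0 0.2; 0 -0.25 -0.04 0 0 0 0.2")

```text
clock: 20.93
position: [0.5251, 0.3804, 0.1624]
ee_rot: [-0.0, -0.707, -0.001, 0.707]
contact_force: [0.8, 0.4, 0.1]
width: 0.051
```

arm_command(series="0.3 0 0 0 0 0 0.2; 0.1 0 0 0 0 0 0.2; 0 0 0 0 0 0 0.2; 0 0 0 0 0 0 0.2; 0 0 0 0 0 0 0.2; 0 0 0 0 0 0 0.2")

```text
clock: 21.43
position: [0.5256, 0.3759, 0.1246]
ee_rot: [-0.001, 0.708, -0.0, -0.706]
contact_force: [-0.0, -0.1, -0.2]
width: 0.0512
```

Run:
```python
from h import *
for i in range(2): im=get_image("wrist")
T=pose();np.save("pics/T10.npy",T);print(T[:3].round(4))
p=proj([.5253,.3765,.0705],"wrist",T).round();print(p)
g=cv2.cvtColor(im,cv2.COLOR_RGB2GRAY); u,v=map(int,p)
w=g[v-30:v+30,u-30:u+30]; n,l,s,c=cv2.connectedComponentsWithStats((w>170).astype(np.uint8))
for k in range(1,n):
    if 15<s[k,4]<500: q=c[k]+[u-30,v-30];print(s[k],q.round(1),atz("wrist",*q,.0705,T).round(4))
plan([.5253,.3765,.0375])
```

```text
[[ 1.900e-03 -9.000e-04 -1.000e+00  5.255e-01]
 [ 1.000e-03 -1.000e+00  9.000e-04  3.760e-01]
 [-1.000e+00 -1.000e-03 -1.900e-03  1.246e-01]]
[320. 265.]
[  0  21  24  39 415] [295.8 278.8] [0.5181 0.3887 0.0705]
[ 20  20  14  13 144] [316.2 260.8] [0.5276 0.3785 0.0705]
[ 38  33  14  13 148] [334.3 274.1] [0.5206 0.3697 0.0705]
[34 47 25 11 52] [339.5 287.4] [0.5134 0.367  0.0705]
jaw now -90.1 turn [-0.     -0.0006  0.0003] shift before turn [ 0.871 -0.004  0.003] after turn [ 0.871 -0.005  0.002]
```

arm_command(series="0.2 0.015 0.025 0 0 0 0.2; 0.2 0 0 0 0 0 0.2; 0.2 0 0 0 0 0 0.2; 0.17 0 0 0 0 0 0.2; 0.1 0 0 0 0 0 0.2; 0 0 0 0 0 0 0.2; 0 0 0 0 0 0 0.2; 0 0 0 0 0 0 -0.5; 0 0 0 0 0 0 -0.5; 0 0 0 0 0 0 -0.5; 0 0 0 0 0 0 -0.5; 0 0 0 0 0 0 -0.5", squeeze=30)

```text
clock: 22.53
position: [0.5233, 0.3754, 0.0379]
ee_rot: [-0.0, 0.708, 0.001, -0.706]
contact_force: [0.4, -0.8, 5.9]
width: 0.0283
```

arm_command(series="-0.2 0 0 0 0 0 -0.5; -0.35 0 0 0 0 0 -0.5; -0.35 0 0 0 0 0 -0.5; -0.32 0 0 0 0 0 -0.5; 0 0.3 0.05 0 0 0 -0.5; 0 0.39 0.06 0 0 0 -0.5; 0 0.39 0.06 0 0 0 -0.5; 0 0.39 0.06 0 0 0 -0.5; 0 0.39 0.06 0 0 0 -0.5; 0 0.39 0.06 0 0 0 -0.5; 0 0.39 0.06 0 0 0 -0.5; 0 0.39 0.06 0 0 0 -0.5")

```text
clock: 23.53
position: [0.4743, 0.0702, 0.1584]
ee_rot: [0.0, 0.707, 0.0, -0.707]
contact_force: [0.6, 0.0, -1.3]
width: 0.0288
```

arm_command(series="0 0.39 0.06 0 0 0 -0.5; 0 0.39 0.06 0 0 0 -0.5; 0 0.39 0.06 0 0 0 -0.5; 0 0.39 0.05 0 0 0 -0.5; 0 0.26 0 0 0 0 -0.5; 0 0 0 0 0 0 -0.5; 0 0 0 0 0 0 -0.5; 0 0 0 0 0 0 -0.5; 0 0 0 0 0 0 -0.5; 0 0 0 0 0 0 -0.5; 0 0 0 0 0 0 -0.5")

```text
clock: 24.45
position: [0.4522, -0.109, 0.1583]
ee_rot: [-0.001, -0.707, -0.001, 0.707]
contact_force: [-0.7, 0.3, -0.6]
width: 0.0285
```

Run:
```python
from h import *
im=get_image("wrist")[:,:,::-1];T=pose();print(T[:3].round(4),manip.get_state()["width"]);np.save("pics/T11.npy",T)
cv2.imwrite("pics/w11.png",cv2.resize(im[100:420,160:500],None,fx=1.8,fy=1.8,interpolation=cv2.INTER_CUBIC))
```

```text
[[-0.000e+00  1.800e-03 -1.000e+00  4.523e-01]
 [ 1.000e-04 -1.000e+00 -1.800e-03 -1.092e-01]
 [-1.000e+00 -1.000e-04  0.000e+00  1.583e-01]] 0.02889447553643572
```

View pics/w11.png

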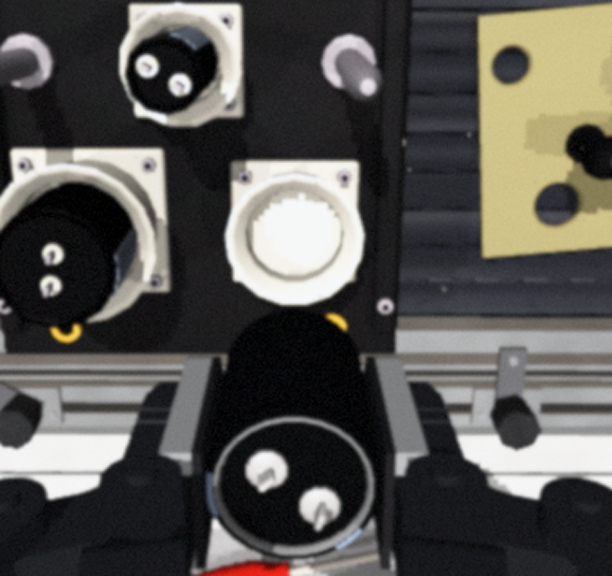

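Run:
```python
from h import *
T=np.load("pics/T11.npy")
print("cup",atz("wrist",323.4,233,.052,T).round(4),"cantop",atz("wrist",323.1,370.1,.186,T).round(4),"far bottom-.015",(atz("wrist",322.8,270.8,.144,T)-[.015,0,0]).round(4),"postR",atz("wrist",160+369/1.8,100+87/1.8,.1025,T).round(4))
```

```text
cup [ 0.4519 -0.1103  0.052 ] cantop [ 0.45   -0.1099  0.186 ] far bottom-.015 [ 0.4507 -0.1098  0.144 ] postR [ 0.5083 -0.1289  0.1025]
```

arm_command(series="0.25 0.004 -0.01 0 0 0 -0.5; 0.25 0 0 0 0 0 -0.5; 0.2 0 0 0 0 0 -0.5; 0.1 0 0 0 0 0 -0.5; 0 0 0 0 0 0 -0.5; 0 0 0 0 0 0 -0.5; 0 0 0 0 0 0 -0.5; 0 0 0 0 0 0 -0.5")

```text
clock: 25.17
position: [0.4542, -0.1108, 0.0793]
ee_rot: [0.001, 0.708, -0.0, -0.706]
contact_force: [0.4, -0.1, -0.1]
width: 0.0289
```

arm_command(series="0.05 0 0 0 0 0 -0.5; 0.05 0 0 0 0 0 -0.5; 0.03 0 0 0 0 0 -0.5; 0.02 0 0 0 0 0 -0.5; 0.02 0 0 0 0 0 -0.5; 0 0 0 0 0 0 -0.5; 0 0 0 0 0 0 -0.5")

```text
clock: 25.75
position: [0.4532, -0.1106, 0.0612]
ee_rot: [0.0, -0.707, 0.0, 0.707]
contact_force: [-0.1, 0.1, -0.1]
width: 0.0286
```

arm_command(series="0.02 -0.008 0 0 0 0 -0.5; 0.02 0 0 0 0 0 -0.5; 0 0 0 0 0 0 -0.5; 0 0 0 0 0 0 -0.5; 0 0 0 0 0 0 -0.5")

```text
clock: 26.17
position: [0.4531, -0.1097, 0.0572]
ee_rot: [0.0, -0.707, -0.0, 0.707]
contact_force: [-0.9, -0.2, -0.9]
width: 0.0291
```

arm_command(series="0.02 0 0 0 0 0 -0.5; 0 0 0 0 0 0 -0.5; 0 0 0 0 0 0 -0.5")

```text
clock: 26.42
position: [0.4532, -0.1097, 0.0561]
ee_rot: [0.0, 0.707, -0.0, -0.707]
contact_force: [-2.7, 1.2, 8.6]
width: 0.0288
```

arm_command(series="0.02 0 0 0 0 0 -0.5; 0 0 0 0 0 0 -0.5; 0 0 0 0 0 0 -0.5")

```text
clock: 26.67
position: [0.4532, -0.1097, 0.0558]
ee_rot: [0.0, 0.707, -0.0, -0.707]
contact_force: [-6.4, 1.8, 24.9]
width: 0.0286
```

arm_command(series="-0.04 0 0.012 0 0 0 -0.5; 0 0 0 0 0 0 -0.5; 0 0 0 0 0 0 -0.5; 0.02 0 0 0 0 0 -0.5; 0.01 0 0 0 0 0 -0.5; 0 0 0 0 0 0 -0.5; 0 0 0 0 0 0 -0.5")

```text
clock: 27.25
position: [0.4524, -0.11, 0.0559]
ee_rot: [0.0, 0.707, -0.0, -0.707]
contact_force: [-3.3, 1.7, 19.0]
width: 0.0288
```

arm_command(series="-0.02 0 0 0 0 0 -0.5; 0 0 0 0 0 0 -0.05; 0 0 0 0 0 0 -0.05; 0 0 0 0 0 0 -0.05; -0.3 0 0 0 0 0 -0.05; -0.4 0 0 0 0 0 -0.05; -0.4 0 0 0 0 0 0; 0 -0.35 0.2 0 0 0 0; 0 0 0.2 0 0 0 0; 0 0 0 0 0 0 0; 0 0 0 0 0 0 0; 0 0 0 0 0 0 0")

```text
clock: 28.25
position: [0.4126, -0.0751, 0.166]
ee_rot: [0.0, 0.707, -0.0, -0.707]
contact_force: [-0.4, -0.7, -0.2]
width: 0.0427
```

Run:
```python
from h import *
for i in range(2): im=get_image("wrist")[:,:,::-1]
T=pose();np.save("pics/T12.npy",T);print(T[:3].round(4))
cv2.imwrite("pics/w12.png",np.hstack([cv2.resize(im[60:280,200:450],(500,440),interpolation=cv2.INTER_CUBIC),cv2.resize(get_image("side")[180:250,305:370,::-1],(300,440),interpolation=cv2.INTER_CUBIC)]))
cv2.imwrite("pics/w12full.png",im)
```

```text
[[ 0.000e+00 -5.000e-04 -1.000e+00  4.128e-01]
 [-1.000e-04 -1.000e+00  5.000e-04 -7.530e-02]
 [-1.000e+00  1.000e-04 -0.000e+00  1.659e-01]]
```

View pics/w12.png

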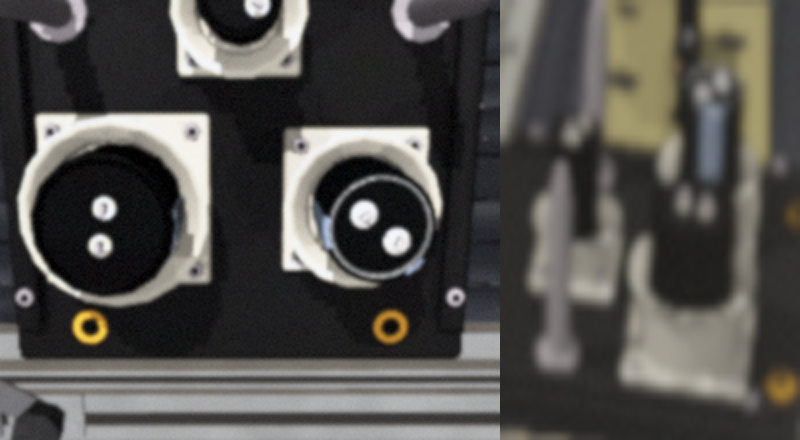

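Run:
```python
from h import *
T=np.load("pics/T12.npy")
w=lambda u,v:(200+(u+.5)/2-.5,60+(v+.5)/2-.5)
s=lambda u,v:(305+(u-500+.5)*65/300-.5,180+(v+.5)*70/440-.5)
for n,a,b in (("mid",(380.5,227),(712,88)),("squat",(101.5,227),(694,204))):
    print(n,tri(ray("wrist",*w(*a),T),ray("side",*s(*b))),atz("wrist",*w(*a),.089,T).round(4))
print("midcup",atz("wrist",*w(362,208),.054,T),"squatcup",atz("wrist",*w(114,210),.060,T))
print("midtopring",atz("wrist",*w(382,227),.084,T))
plan([.478,-.2487,.14],-95)
```

```text
mid (array([ 0.45444309, -0.11034659,  0.08734538]), np.float64(0.001908794296729704)) [ 0.4538 -0.1103  0.089 ]
squat (array([ 0.45442446, -0.03879329,  0.0875485 ]), np.float64(0.0017427351952375414)) [ 0.4538 -0.0392  0.089 ]
midcup [ 0.45333106 -0.11009942  0.054     ] squatcup [ 0.45368906 -0.03813977  0.06      ]
midtopring [ 0.45291374 -0.11147562  0.084     ]
jaw now -90.0 turn [ 0.0276  0.0001 -0.    ] shift before turn [ 0.259  1.734 -0.653] after turn [ 0.259  1.671 -0.801]
```

arm_command(series="0 0 0 -0.039 0 0 0; 0 0 0 -0.039 0 0 0; 0 0 0 -0.039 0 0 0; 0 0 0 -0.039 0 0 0; 0 0 0 -0.039 0 0 0; 0 0 0 -0.039 0 0 0; 0 0 0 -0.039 0 0 0; 0 0 0 -0.039 0 0 0; 0 0 0 -0.039 0 0 0; 0 0 0 -0.039 0 0 0; 0 0 0 -0.039 0 0 0; 0 0 0 -0.039 0 0 0", squeeze=50)

```text
clock: 29.4
position: [0.4126, -0.0752, 0.1659]
ee_rot: [-0.476, -0.523, -0.476, 0.523]
contact_force: [-0.6, -0.1, 0.5]
width: 0.0426
```

arm_command(series="0 0 0 -0.0315 0 0 0; 0 0 0 -0.0315 0 0 0; 0 0 0 0 0 0 0; 0 0 0 0 0 0 0")

```text
clock: 29.73
position: [0.4124, -0.0751, 0.166]
ee_rot: [0.523, 0.476, 0.523, -0.476]
contact_force: [-1.0, -0.2, 0.1]
width: 0.0426
```

Run:
```python
from h import *
T=pose();print(T[:3].round(4),manip.get_state()["qpos"].round(2));plan([.478,-.2484,.10],5.6)
```

```text
[[-4.000e-04  9.955e-01  9.430e-02  4.124e-01]
 [ 1.000e-04  9.430e-02 -9.955e-01 -7.510e-02]
 [-1.000e+00 -4.000e-04 -1.000e-04  1.660e-01]] [-0.35  0.09  1.92 -0.    1.13 -0.44]
jaw now 5.4 turn [-0.001  -0.      0.0001] shift before turn [0.66  0.489 1.787] after turn [0.66  0.483 1.789]
```

Move over the keeper, then take a wrist reading of the handle screws and holes with code.

arm_command(series="0 0.09 0.35 0 0 0 0; 0 0.09 0.35 0 0 0 0; 0 0.09 0.35 0 0 0 0; 0 0.09 0.35 0 0 0 0; 0 0.13 0.39 0 0 0 0; 0 0 0 0 0 0 0; 0 0 0 0 0 0 0; 0 0 0 0 0 0 0; 0 0 0 0 0 0 0; 0 0 0 0 0 0 0")

```text
clock: 30.57
position: [0.4776, -0.2469, 0.1663]
ee_rot: [0.524, 0.475, 0.524, -0.475]
contact_force: [-0.2, 0.0, 0.2]
width: 0.0428
```

Run:
```python
from h import *
for i in range(2): im=get_image("wrist")
T=pose();np.save("pics/T13.npy",T);print(T[:3].round(4))
cv2.imwrite("pics/w13.png",im[:,:,::-1])
h=cv2.cvtColor(im,cv2.COLOR_RGB2HSV)
m=((h[...,0]>18)&(h[...,0]<36)&(h[...,1]>60)&(h[...,2]>90)).astype(np.uint8)
n,l,s,c=cv2.connectedComponentsWithStats(m);k=1+np.argmax(s[1:,4]);print("plate",s[k])
M=(l==k).astype(np.uint8)
cs,hi=cv2.findContours(M,cv2.RETR_CCOMP,cv2.CHAIN_APPROX_NONE)
for q,hh in zip(cs,hi[0]):
    a=cv2.contourArea(q)
    if a>60:
        mo=cv2.moments(q);u,v=mo["m10"]/mo["m00"],mo["m01"]/mo["m00"];print("hole" if hh[3]>=0 else "outer",a,(round(u),round(v)),atz("wrist",u,v,.004,T).round(4))
        if hh[3]<0: 
            r=cv2.approxPolyDP(q,8,True)[:,0];print([(tuple(x),atz("wrist",*x,.004,T)[:2].round(4)) for x in r.tolist()])
```

```text
[[ 1.000e-04  9.952e-01  9.810e-02  4.779e-01]
 [-1.000e-04  9.810e-02 -9.952e-01 -2.471e-01]
 [-1.000e+00  1.000e-04  1.000e-04  1.666e-01]]
plate [  261   116   139   178 19338]
outer 22921.0 (329, 203) [ 0.4816 -0.2419  0.004 ]
[((262, 116), array([ 0.4298, -0.1862])), ((268, 292), array([ 0.4417, -0.3174])), ((389, 292), array([ 0.5351, -0.3082])), ((399, 118), array([ 0.5229, -0.1784]))]
hole 219.5 (365, 277) [ 0.5151 -0.2978  0.004 ]
hole 409.5 (292, 255) [ 0.4582 -0.2851  0.004 ]
hole 445.5 (368, 210) [ 0.51   -0.2444  0.004 ]
hole 2237.5 (324, 217) [ 0.4787 -0.2529  0.004 ]
hole 517.0 (290, 160) [ 0.4513 -0.2141  0.004 ]
hole 323.5 (370, 134) [ 0.505 -0.191  0.004]
```

arm_command(series="0.3 0 0 0 0 0 0; 0.35 0 0 0 0 0 0; 0.35 0 0 0 0 0 0; 0.25 0 0 0 0 0 0; 0.15 0 0 0 0 0 0; 0.08 0 0 0 0 0 0; 0 0 0 0 0 0 0; 0 0 0 0 0 0 0; 0 0 0 0 0 0 0")

```text
clock: 31.42
position: [0.4793, -0.2487, 0.0197]
ee_rot: [0.525, 0.475, 0.523, -0.475]
contact_force: [-0.1, 0.3, -0.5]
width: 0.0428
```

arm_command(series="0.03 0 0 0 0 0 0; 0 0 0 0 0 0 0; 0 0 0 0 0 0 0; 0 0 0 0 0 0 -0.9; 0 0 0 0 0 0 -0.9; 0 0 0 0 0 0 -0.9; 0 0 0 0 0 0 -0.9; 0 0 0 0 0 0 -0.9; 0 0 0 0 0 0 -0.9; 0 0 0 0 0 0 -0.9")

```text
clock: 32.25
position: [0.4785, -0.2484, 0.0157]
ee_rot: [0.524, 0.475, 0.523, -0.475]
contact_force: [-0.7, 0.5, 5.3]
width: 0.0131
```

arm_command(series="-0.1 0 0 0 0 0 -0.9; -0.25 0 0 0 0 0 -0.9; -0.3 0 0 0 0 0 -0.9; -0.3 0 0 0 0 0 -0.9; -0.3 0 0 0 0 0 -0.9; -0.2 0 0 0.015 0 0 -0.9; 0 0 0 0.0156 0 0 -0.9; 0 0 0 0 0 0 -0.9; 0 0 0 0 0 0 -0.9; 0 0 0 0 0 0 -0.9")

```text
clock: 33.08
position: [0.4773, -0.2476, 0.1593]
ee_rot: [0.5, 0.499, 0.501, -0.5]
contact_force: [0.1, -0.1, -0.5]
width: 0.013
```

Run:
```python
from h import *
get_image("wrist");T=pose();print(T[:3].round(4),manip.get_state()["width"],manip.get_state()["contact_force"]);plan([.477,-.0748,.155],0)
```

```text
[[-0.0023  1.      0.0021  0.4774]
 [ 0.0015  0.0021 -1.     -0.2476]
 [-1.     -0.0023 -0.0015  0.1592]] 0.012920852370951308 [-0.01738387 -1.07158711 -1.71475101]
jaw now 0.1 turn [ 0.0007 -0.0005  0.0007] shift before turn [ 0.044 -0.    -1.728] after turn [ 0.042 -0.004 -1.728]
```

arm_command(series="0 0 -0.15 0 0 0 -0.9; 0 0 -0.3 0 0 0 -0.9; 0 0 -0.35 0 0 0 -0.9; 0 0 -0.35 0 0 0 -0.9; 0 0 -0.3 0 0 0 -0.9; 0 0 -0.2 0 0 0 -0.9; 0 0 -0.08 0 0 0 -0.9; 0 0 0 0 0 0 -0.9; 0 0 0 0 0 0 -0.9; 0 0 0 0 0 0 -0.9; 0 0 0 0 0 0 -0.9; 0 0 0 0 0 0 -0.9")

```text
clock: 34.13
position: [0.4781, -0.0762, 0.1602]
ee_rot: [-0.5, -0.5, -0.5, 0.5]
contact_force: [-0.4, -0.0, -1.3]
width: 0.0127
```

Run:
```python
from h import *
for i in range(2): im=get_image("wrist")
T=pose();np.save("pics/T14.npy",T);print(T[:3].round(4),manip.get_state()["width"])
cv2.imwrite("pics/w14.png",im[:,:,::-1])
h=cv2.cvtColor(im,cv2.COLOR_RGB2HSV)
m=((h[...,0]>18)&(h[...,0]<36)&(h[...,1]>60)&(h[...,2]>90)).astype(np.uint8)
n,l,s,c=cv2.connectedComponentsWithStats(m);z=.1475
for k in range(1,n):
    if s[k,4]>300: print(s[k])
cs,hi=cv2.findContours(m,cv2.RETR_CCOMP,cv2.CHAIN_APPROX_NONE)
for q,hh in zip(cs,hi[0]):
    a=cv2.contourArea(q)
    if a>150:
        mo=cv2.moments(q);u,v=mo["m10"]/mo["m00"],mo["m01"]/mo["m00"];print("hole" if hh[3]>=0 else "outer",a,(round(u),round(v)),atz("wrist",u,v,z,T).round(4))
f=lambda x,y:np.array([.481+x,-.0744+y])
for P in((.028,-.054),(.028,.054)): print("post tip px",proj([*f(*P),.1035],"wrist",T),"base",proj([*f(*P),.031],"wrist",T))
side=get_image("side")[:,:,::-1]
cv2.imwrite("pics/c14.png",np.hstack([cv2.resize(im[:,100:540,::-1],(480,524)),cv2.resize(side[130:260,290:370],(320,524),interpolation=cv2.INTER_CUBIC)]))
```

```text
[[-1.000e-04  1.000e+00 -1.000e-04  4.780e-01]
 [-2.000e-04 -1.000e-04 -1.000e+00 -7.600e-02]
 [-1.000e+00 -1.000e-04  2.000e-04  1.602e-01]] 0.012765541732125253
[  200   132   270   244 42696]
[292 402  62  36 792]
outer 684.5 (323, 428) [ 0.4778 -0.1368  0.1475]
outer 46340.5 (336, 229) [ 0.4825 -0.0451  0.1475]
hole 1407.5 (403, 301) [ 0.5096 -0.0749  0.1475]
hole 1789.0 (259, 214) [ 0.4541 -0.0391  0.1475]
hole 1214.5 (412, 165) [ 0.5097 -0.0213  0.1475]
post tip px [381.67384411 354.26317375] base [368.10312615 294.39660809]
post tip px [391.77015614 148.54792213] base [373.86094929 134.69676869]
```

arm_command(series="0.15 -0.01 -0.01 0 0 0 -0.9; 0.15 0 0 0 0 0 -0.9; 0.05 0 0 0 0 0 -0.9; 0 0 0 0 0 0 -0.9; 0 0 0 0 0 0 -0.9; 0 0 0 0 0 0 -0.9; 0 0 0 0 0 0 -0.9")

```text
clock: 34.87
position: [0.4777, -0.0744, 0.1261]
ee_rot: [0.501, 0.5, 0.5, -0.499]
contact_force: [-0.0, 1.0, -0.7]
width: 0.0127
```

Run:
```python
from h import *
im=get_image("wrist");T=pose();print(T[:3].round(4))
np.save("pics/T15.npy",T);cv2.imwrite("pics/w15.png",cv2.resize(im[60:480,120:560,::-1],None,fx=1.4,fy=1.4))
```

```text
[[ 1.500e-03  1.000e+00  1.200e-03  4.776e-01]
 [-6.000e-04  1.200e-03 -1.000e+00 -7.440e-02]
 [-1.000e+00  1.500e-03  6.000e-04  1.260e-01]]
```

View pics/w15.png

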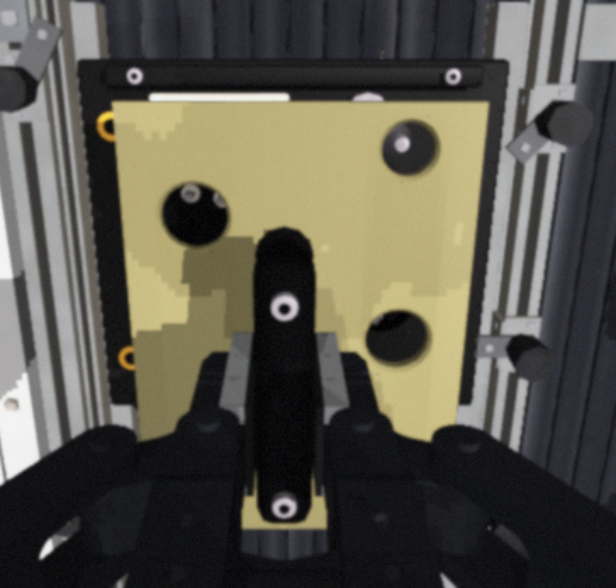

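The left post tip is visible through its hole, at (402,143) in the crop against a hole centre of (411,148). I'll compute the offset.

Run:
```python
from h import *
T=np.load("pics/T15.npy");w=lambda u,v:(120+u/1.4,60+v/1.4)
for d in(0,.002): print("hole",atz("wrist",*w(411,148.5),.1135+d,T),"tip",atz("wrist",*w(402,143.5),.1035+d,T))
print("win",atz("wrist",*w(398,337),.1135,T),"slim term upper",atz("wrist",*w(377,319),.0885,T))
```

```text
hole [ 0.50966636 -0.01980658  0.1135    ] tip [ 0.50925203 -0.02001362  0.1035    ]
hole [ 0.50924227 -0.0194945   0.1155    ] tip [ 0.50885879 -0.01971801  0.1055    ]
win [ 0.50954518 -0.07311445  0.1135    ] slim term upper [ 0.50760053 -0.07917742  0.0885    ]
```

arm_command(series="0.05 -0.004 0 0 0 0 -0.9; 0.05 0 0 0 0 0 -0.9; 0.05 0 0 0 0 0 -0.9; 0.03 0 0 0 0 0 -0.9; 0 0 0 0 0 0 -0.9; 0 0 0 0 0 0 -0.9; 0 0 0 0 0 0 -0.9")

```text
clock: 35.5
position: [0.4767, -0.0742, 0.1073]
ee_rot: [0.5, 0.5, 0.5, -0.5]
contact_force: [0.3, -0.1, -2.4]
width: 0.0128
```

arm_command(series="0.03 0 0 0 0 0 -0.9; 0.02 0 0 0 0 0 -0.9; 0 0 0 0 0 0 -0.9; 0 0 0 0 0 0 -0.9; 0 0 0 0 0 0 -0.9")

```text
clock: 35.92
position: [0.4769, -0.0742, 0.1026]
ee_rot: [0.501, 0.5, 0.5, -0.5]
contact_force: [0.2, 1.5, 2.1]
width: 0.0131
```

arm_command(series="0.02 0 0 0 0 0 -0.9; 0 0 0 0 0 0 -0.9; 0.01 0 0 0 0 0 -0.9; 0 0 0 0 0 0 -0.9; 0 0 0 0 0 0 -0.9")

```text
clock: 36.33
position: [0.4774, -0.0741, 0.1023]
ee_rot: [0.501, 0.5, 0.499, -0.499]
contact_force: [-3.7, 3.2, 21.7]
width: 0.0131
```

arm_command(series="-0.025 0 0 0 0 0 -0.9; 0 0 0 0 0 0 -0.3; 0 0 0 0 0 0 -0.2; 0 0 0 0 0 0 -0.2; 0 0 0 0 0 0 -0.2; -0.3 0 0 0 0 0 -0.2; -0.4 0 0 0 0 0 -0.2; -0.4 0 0 0 0 0 0; 0 0 0.3 0 0 0 0; 0 0 0.3 0 0 0 0; 0 0 0 0 0 0 0; 0 0 0 0 0 0 0")

```text
clock: 37.33
position: [0.4765, -0.1351, 0.2113]
ee_rot: [-0.499, -0.5, -0.5, 0.5]
contact_force: [-0.7, -0.0, 0.3]
width: 0.0431
```

Run:
```python
from h import *
for i in range(2): im=get_image("wrist")
T=pose();np.save("pics/T16.npy",T);print(T[:3].round(4),manip.get_state()["width"],manip.get_state()["contact_force"])
cv2.imwrite("pics/w16.png",im[:,:,::-1])
h=cv2.cvtColor(im,cv2.COLOR_RGB2HSV)
m=((h[...,0]>18)&(h[...,0]<36)&(h[...,1]>60)&(h[...,2]>90)).astype(np.uint8)
cs,hi=cv2.findContours(m,cv2.RETR_CCOMP,cv2.CHAIN_APPROX_NONE)
for q,hh in zip(cs,hi[0]):
    a=cv2.contourArea(q)
    if a>100:
        mo=cv2.moments(q);u,v=mo["m10"]/mo["m00"],mo["m01"]/mo["m00"];print("hole" if hh[3]>=0 else "outer",a,(round(u),round(v)),atz("wrist",u,v,.088,T).round(4),cv2.minAreaRect(q))
        if a>8000: print([(tuple(x),atz("wrist",*x,.088,T)[:2].round(4)) for x in cv2.approxPolyDP(q,8,True)[:,0].tolist()])
s=get_image("side")[:,:,::-1];cv2.imwrite("pics/c16.png",np.hstack([cv2.resize(im[60:360,160:500,::-1],(480,424)),cv2.resize(s[165:250,300:364],(319,424),interpolation=cv2.INTER_CUBIC)]))
```

```text
[[-1.600e-03  1.000e+00  7.000e-04  4.761e-01]
 [ 1.400e-03  7.000e-04 -1.000e+00 -1.336e-01]
 [-1.000e+00 -1.600e-03 -1.400e-03  2.110e-01]] 0.04264237916782241 [-0.14551865 -0.35975613 -0.29873731]
outer 165.0 (228, 47) [ 0.4219 -0.0289  0.088 ] ((227.75003051757812, 47.25), (16.127614974975586, 15.17893123626709), 71.56504821777344)
hole 106.0 (228, 47) [ 0.4217 -0.029   0.088 ] ((227.50003051757812, 47.5000114440918), (12.727920532226562, 11.31370735168457), 45.0)
outer 36795.0 (331, 117) [ 0.4803 -0.0668  0.088 ] ((332.0, 119.5), (231.0, 172.0), 90.0)
[((246, 5), array([ 0.4331, -0.0075])), ((257, 234), array([ 0.4331, -0.14  ])), ((403, 235), array([ 0.5274, -0.1405])), ((418, 6), array([ 0.5279, -0.0079]))]
hole 388.5 (375, 216) [ 0.5087 -0.1277  0.088 ] ((374.6999816894531, 215.39999389648438), (22.452171325683594, 21.819713592529297), 18.434947967529297)
hole 676.5 (286, 187) [ 0.4526 -0.1092  0.088 ] ((286.2500305175781, 187.25), (28.991378784179688, 29.698484420776367), 45.0)
hole 749.5 (378, 128) [ 0.5086 -0.0731  0.088 ] ((378.2500305175781, 127.75), (29.698482513427734, 31.819805145263672), 45.0)
hole 3651.0 (324, 128) [ 0.4763 -0.0734  0.088 ] ((324.5999755859375, 128.9984588623047), (136.1838836669922, 29.750324249267578), 89.11859893798828)
hole 875.0 (283, 63) [ 0.4525 -0.0372  0.088 ] ((283.0000305175781, 63.000003814697266), (33.941123962402344, 32.526912689208984), 45.0)
hole 601.5 (382, 29) [ 0.5084 -0.0192  0.088 ] ((381.7500305175781, 28.749969482421875), (26.162948608398438, 28.284271240234375), 45.0)
```

Run:
```python
from h import *
from rig import ticket
g=cv2.cvtColor(cv2.imread("pics/w16.png"),cv2.COLOR_BGR2GRAY);T=np.load("pics/T16.npy")
for u,v in((286,187),(378,128),(283,63),(375,216),(382,29)):
    w=(g[v-13:v+13,u-13:u+13]>140).astype(np.uint8);yy,xx=np.mgrid[-13:13,-13:13];w[(xx**2+yy**2)>144]=0
    n,l,s,c=cv2.connectedComponentsWithStats(w);print((u,v),[(s[k,4],(c[k]-13).round(1),atz("wrist",*(c[k]-13+[u,v]),.089,T)[:2].round(4)) for k in range(1,n) if s[k,4]>8])
print(manip.get_state()["clock"],manip.get_state()["qd"].round(3));print(ticket.sign_off())
```

```text
(286, 187) [(np.int32(58), array([ 5.8, -5.9]), array([ 0.4563, -0.1053])), (np.int32(69), array([-4.1,  7.1]), array([ 0.45  , -0.1134]))]
(378, 128) [(np.int32(69), array([ 4.8, -6.4]), array([ 0.511 , -0.0695])), (np.int32(69), array([-3.3,  7.1]), array([ 0.5066, -0.0774]))]
(283, 63) [(np.int32(84), array([-7.2,  0.2]), array([ 0.4487, -0.0374])), (np.int32(61), array([8.1, 2.8]), array([ 0.4573, -0.0387]))]
(375, 216) [(np.int32(51), array([3.4, 7. ]), array([ 0.511 , -0.1322]))]
(382, 29) [(np.int32(52), array([ 4.5, -5.5]), array([ 0.5108, -0.0168]))]
37.4833 [ 0.006 -0.004  0.001 -0.004  0.    -0.002]
the job is handed in; nothing more can be done
None
```

The three capacitors are in their own cups, the keeper plate is on over both guide posts and released, and the job is handed in at about 37.5 s. Sign-off gives no verdict.

- **Capacitors:** The slim and squat cans first caught on the flare of their cups. I shifted the slim can and it dropped in. The squat can had tilted about 4 mm at its top, so I regripped and straightened it, and it then went in. After placing, the mid and squat terminals came out at the same height (about 0.0875 m). The slim can's seating was judged by the force when it bottomed and by a wrist-camera view showing it centred.
- **Keeper plate:** By the wrist camera it lies centred on the fixture to about 1 mm, level, with less than 0.01 rad of rotation, and its size in the image fits the seated height. Two terminals show in each window, and both posts come up through their holes.
- **Chokes:** I did not touch them by intent, but I did not measure them again at the end.
- **What disagreed or is unconfirmed:** The fixed cameras and the wrist camera differed by about 2.5 mm in y for the fixture, and the contact forces fitted the wrist camera better. The plate touched about 3 mm higher than I first expected, which fits the bed lying a few mm lower than I assumed. The last picture was refused by the viewing limit, so the final check was by numbers only.

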